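# Isolate the dryer, rack the cassettes, reset the guard

## Robot

A 6-joint arm with a two-finger parallel gripper is mounted at the origin on a cart in front of the work surface, level with it; the furniture and walls round the work are solid. World frame = base frame: x ahead of the robot, y to its left, z up, the work surface at z = 0. Lengths are in m, angles in rad, forces in N, time in s.
With the tool pointing down it reaches from about 0.35 to 0.775 m from the base axis. Payload 7.3 kg.
Tool frame: the origin (TCP) lies at the very end of the fingers, on their centre line; the grasp point (between the pads) lies 19 mm behind it (robot.hold_point_z is the distance from the TCP to the grasp point, in m); z points along the fingers, y is the direction in which the jaws open and shut (so a half turn about z gives the same grasp; the last joint's range is limited). The gripper opens to 92 mm and grips with 3 to 60 N. Pads are 19 mm wide; open, the fingers measure 130 mm over their backs; the gripper's body (75 mm by 190 mm) begins 47 mm behind the grasp point.
Start: joints at [1.086, 0.342, 1.524, -0, 1.275, -0.146], TCP at [0.174, 0.495, 0.227] pointing down, gripper open.
Joint ranges: [-2.53, 2.53], [-0.77, 2.02], [0.04, 2.7], [-1, 4.14], [0.28, 2.66], [-3.11, 3.11]. Speed limits (rad/s): [2.57, 2.57, 3.14, 3.14, 3.14, 3.14].

## Interface

Orientations are given as [roll, pitch, yaw] about the fixed x, y, z axes, in that order (R = Rz(yaw) Ry(pitch) Rx(roll)).
In Python, from cell import monitor, viewer, robot gives the robot as it stands.
- The arm moves only by the tool move_arm, never from a script. Its argument "deltas" is a list of rows, each an object of numbers: "x", "y", "z": the shift along the tool's x, y, z in m; "wx", "wy", "wz": the turn, a rotation vector about the tool's x, y, z in degrees; "hand": the opening, from 0 (shut) to 1 (fully open). In form: [{"x": .., "y": .., "z": .., "wx": .., "wy": .., "wz": .., "hand": ..}, ...]. A call has 1 to 8 rows; each row is the pose to reach, as a shift and turn from the pose commanded when the call began, along the tool's axes at that moment; what a row does not reach only later rows make up. A row lasts 1/8 s, in which the tool goes at most 62.5 mm and 10.7 degrees, less where a joint would pass 70% of its speed; a pose out of reach is approached as far as the arm can. A call with a gripper value outside its range is refused whole. The fingers move at their own pace and stop on an object; "grip_force" is the grip in N (left out, the last holds). Time passes only in rows, so rows that repeat a pose let the fingers close. It gives the time, the measured TCP pose, the force and the opening at its end, in the units of the state.
- monitor.observe(): the state, without advancing time (a new reading comes with each control period).
- viewer.read_camera(name): name is "side" or "top"; returns the picture (420x560x3 uint8, red, green, blue); there is no depth.
- viewer.camera_params(name): a dict with "camera_matrix" (3x3 intrinsics, pixels), "k1" (the pictures are not rectified: a ray, as slopes to the right and down, at radius r is drawn at 1 + k1 r^2 times it, then the intrinsics apply), "R" (3x3) and "t" (3): a world point X has camera coordinates R X + t. Camera axes: x right, y down, z forward; pixel columns grow to the right and rows downward; lengths in m; the calibration is good to about 2 mm. A picture is of the moment at which its call begins. camera_params takes no time and is no camera call.
- robot.hand_in(): hands the job in, once; it reports no verdict.
The state is a dict: "time": time; "qpos": joint angles; "qvel": joint speeds; "joint_efforts": joint torques, N m; "tool_pos": TCP position; "tool_rot": TCP orientation; "contact_force": force on the tool from outside, world axes, zero at the start; "torque": the same for the moment, N m; "opening": finger opening in m.
Only numpy, scipy, OpenCV 4.12 (cv2) and the standard library are available. Lean on these libraries where they do the work, as an engineer would, in place of code of your own. Each camera call takes 0.05 s, during which the arm holds its last target. There are 200 camera calls.

## Task

Take the dryer out of service by pulling the red knob on the grey control box out to its click, then stand every blue cassette that lies on the bench upright on a short end in the orange drying rack, one to a slot, in any slots. With the rack loaded, reset the guard circuit by pushing the roller arm on top of the box sideways until it trips and letting it spring back upright, and last push the red knob fully home again. Leave the other things on the bench where they are.

Things in the scene. Friction and masses are not known exactly. Their poses are not given: they have to be found in the camera images.
- knob_head (a point): centre of the red head of the pull knob on the front of the grey control box. The head is a cylinder 34 mm in diameter and 24 mm long whose axis is level and points out of the box front (box -x); its centre is 65 mm above the bench and, when home, 35 mm in front of the box front (a stem 12 mm thick behind it spans the 23 mm gap between box front and head). Axes as the box's.
- knob_part (a joint): travel of the pull knob in m: 0 fully home, 0.024 fully out (it slides out along box -x, away from the box front). An over-centre detent holds it at either end with about 6 N, less toward half-way; let go between, it snaps to the nearer end.
- station: grey control box, fixed, 120 (x, depth) x 80 (y) x 90 (z) mm, origin under its centre; its front, with the knob, is the -x face. On top, 20 to 56 mm behind the centre, stands a yellow limit switch 40 mm wide (y), top at z = 137 mm.
- roller (a point): centre of the black roller (20 mm diameter, 12 mm wide along box x) at the end of the limit switch's steel arm. The arm stands upright when free, 60 mm long from its pivot to the roller centre; at rest the roller is 178 mm above the bench, 6 mm behind the box's centre. The arm swings sideways (along box y) about a level pivot that runs along box x.
- lever_part (a joint): angle of the roller arm in rad: 0 upright and free, positive toward box +y, negative toward box -y, stops at +-0.85. The switch trips beyond 0.5 rad either way; spring return 0.35 N m/rad (about 3 N at the roller when it trips).
- rack: orange slotted drying rack, fixed, 145 (x) x 84 (y) mm, origin under its centre. Five dividers 17 mm thick and 46 mm long (y) with roof-shaped tops (straight walls up to 38 mm, ridge at 46 mm above the bench) leave four slots, each 15 mm wide, running along rack y between two low end stops (32 mm high above the bench, 74 mm apart); slot floor 8 mm above the bench. A cassette standing in a slot has its broad faces toward rack +-x.
- slot1 (a point): centre of the floor of slot 1 of the rack, at rack x = -48 mm; slot 1 is the rightmost seen from the robot, slot 4 the leftmost. Axes as the rack's.
- slot2 (a point): centre of the floor of slot 2 of the rack, at rack x = -16 mm; slot 1 is the rightmost seen from the robot, slot 4 the leftmost. Axes as the rack's.
- slot3 (a point): centre of the floor of slot 3 of the rack, at rack x = 16 mm; slot 1 is the rightmost seen from the robot, slot 4 the leftmost. Axes as the rack's.
- slot4 (a point): centre of the floor of slot 4 of the rack, at rack x = 48 mm; slot 1 is the rightmost seen from the robot, slot 4 the leftmost. Axes as the rack's.
- cassette_a_mid (a point): centre of a blue blot cassette, a flat plate 90 (x) x 60 (y) x 12 (z) mm with pale grilles on both faces, about 80 g, at the start lying flat on the bench; may be absent. Both faces and both ends are alike. Standing in a slot on a short end, its x axis is vertical and its centre 53 mm above the bench.
- cassette_b_mid (a point): centre of a blue blot cassette, a flat plate 90 (x) x 60 (y) x 12 (z) mm with pale grilles on both faces, about 80 g, at the start lying flat on the bench; may be absent. Both faces and both ends are alike. Standing in a slot on a short end, its x axis is vertical and its centre 53 mm above the bench.
- cassette_c_mid (a point): centre of a blue blot cassette, a flat plate 90 (x) x 60 (y) x 12 (z) mm with pale grilles on both faces, about 80 g, at the start lying flat on the bench; may be absent. Both faces and both ends are alike. Standing in a slot on a short end, its x axis is vertical and its centre 53 mm above the bench.
- cassette_d_mid (a point): centre of a blue blot cassette, a flat plate 90 (x) x 60 (y) x 12 (z) mm with pale grilles on both faces, about 80 g, at the start lying flat on the bench; may be absent. Both faces and both ends are alike. Standing in a slot on a short end, its x axis is vertical and its centre 53 mm above the bench.
- bottle_small: bystander: white bottle with blue cap, 40 mm wide, 75 mm tall, loose, behind the control box

How it is judged:
On the way, in this order (a step that is already met when the one before it is completed fails the run):
1. the red knob is pulled out to its detent (value of joint knob_part above 0.02 m), for 0.2 s.
2. every cassette present stands on a short end in a slot, with the knob still out (value of joint knob_part above 0.02 m and (x of cassette_a_mid in the frame of rack between -0.057 and -0.039 m or x of cassette_a_mid in the frame of rack between -0.025 and -0.007 m or x of cassette_a_mid in the frame of rack between 0.007 and 0.025 m or x of cassette_a_mid in the frame of rack between 0.039 and 0.057 m) and y of cassette_a_mid in the frame of rack between -0.016 and 0.016 m and z of cassette_a_mid in the frame of rack between 0.047 and 0.059 m and (angle between cassette_a_mid's own x axis and vertical below 0.2 rad or angle between cassette_a_mid's own x axis and vertical above 2.94 rad) and angle between the z axis of each of cassette_a_mid, cassette_b_mid, cassette_c_mid, cassette_d_mid and the x axis of rack, either way round below 0.25 rad and (x of cassette_b_mid in the frame of rack between -0.057 and -0.039 m or x of cassette_b_mid in the frame of rack between -0.025 and -0.007 m or x of cassette_b_mid in the frame of rack between 0.007 and 0.025 m or x of cassette_b_mid in the frame of rack between 0.039 and 0.057 m) and y of cassette_b_mid in the frame of rack between -0.016 and 0.016 m and z of cassette_b_mid in the frame of rack between 0.047 and 0.059 m and (angle between cassette_b_mid's own x axis and vertical below 0.2 rad or angle between cassette_b_mid's own x axis and vertical above 2.94 rad) and (x of cassette_c_mid in the frame of rack between -0.057 and -0.039 m or x of cassette_c_mid in the frame of rack between -0.025 and -0.007 m or x of cassette_c_mid in the frame of rack between 0.007 and 0.025 m or x of cassette_c_mid in the frame of rack between 0.039 and 0.057 m) and y of cassette_c_mid in the frame of rack between -0.016 and 0.016 m and z of cassette_c_mid in the frame of rack between 0.047 and 0.059 m and (angle between cassette_c_mid's own x axis and vertical below 0.2 rad or angle between cassette_c_mid's own x axis and vertical above 2.94 rad) and (x of cassette_d_mid in the frame of rack between -0.057 and -0.039 m or x of cassette_d_mid in the frame of rack between -0.025 and -0.007 m or x of cassette_d_mid in the frame of rack between 0.007 and 0.025 m or x of cassette_d_mid in the frame of rack between 0.039 and 0.057 m) and y of cassette_d_mid in the frame of rack between -0.016 and 0.016 m and z of cassette_d_mid in the frame of rack between 0.047 and 0.059 m and (angle between cassette_d_mid's own x axis and vertical below 0.2 rad or angle between cassette_d_mid's own x axis and vertical above 2.94 rad)), for 0.3 s.
3. the roller arm is pushed sideways until it trips (beyond 0.5 rad either way), with the knob still out and the cassettes in the rack (all of step 2 and (value of joint lever_part above 0.5 rad or value of joint lever_part below -0.5 rad)), for 0.05 s.
4. the roller arm is back upright (within 0.1 rad), with the knob still out (value of joint knob_part above 0.02 m and value of joint lever_part between -0.1 and 0.1 rad), for 0.1 s.
5. the red knob is pushed fully home (value of joint knob_part below 0.003 m), for 0.2 s.
At the end, for the whole second after the job is handed in: Knob home (3 mm), roller arm upright (0.1 rad), every cassette at rest on a short end in a slot: centre within 9 mm of mid-slot across, 16 mm along, 53 +- 6 mm above the bench, long axis within 0.2 rad of vertical, faces within 0.25 rad of the slot (value of joint knob_part below 0.003 m and value of joint lever_part between -0.1 and 0.1 rad and (x of cassette_a_mid in the frame of rack between -0.057 and -0.039 m or x of cassette_a_mid in the frame of rack between -0.025 and -0.007 m or x of cassette_a_mid in the frame of rack between 0.007 and 0.025 m or x of cassette_a_mid in the frame of rack between 0.039 and 0.057 m) and y of cassette_a_mid in the frame of rack between -0.016 and 0.016 m and z of cassette_a_mid in the frame of rack between 0.047 and 0.059 m and (angle between cassette_a_mid's own x axis and vertical below 0.2 rad or angle between cassette_a_mid's own x axis and vertical above 2.94 rad) and angle between the z axis of each of cassette_a_mid, cassette_b_mid, cassette_c_mid, cassette_d_mid and the x axis of rack, either way round below 0.25 rad and (x of cassette_b_mid in the frame of rack between -0.057 and -0.039 m or x of cassette_b_mid in the frame of rack between -0.025 and -0.007 m or x of cassette_b_mid in the frame of rack between 0.007 and 0.025 m or x of cassette_b_mid in the frame of rack between 0.039 and 0.057 m) and y of cassette_b_mid in the frame of rack between -0.016 and 0.016 m and z of cassette_b_mid in the frame of rack between 0.047 and 0.059 m and (angle between cassette_b_mid's own x axis and vertical below 0.2 rad or angle between cassette_b_mid's own x axis and vertical above 2.94 rad) and (x of cassette_c_mid in the frame of rack between -0.057 and -0.039 m or x of cassette_c_mid in the frame of rack between -0.025 and -0.007 m or x of cassette_c_mid in the frame of rack between 0.007 and 0.025 m or x of cassette_c_mid in the frame of rack between 0.039 and 0.057 m) and y of cassette_c_mid in the frame of rack between -0.016 and 0.016 m and z of cassette_c_mid in the frame of rack between 0.047 and 0.059 m and (angle between cassette_c_mid's own x axis and vertical below 0.2 rad or angle between cassette_c_mid's own x axis and vertical above 2.94 rad) and (x of cassette_d_mid in the frame of rack between -0.057 and -0.039 m or x of cassette_d_mid in the frame of rack between -0.025 and -0.007 m or x of cassette_d_mid in the frame of rack between 0.007 and 0.025 m or x of cassette_d_mid in the frame of rack between 0.039 and 0.057 m) and y of cassette_d_mid in the frame of rack between -0.016 and 0.016 m and z of cassette_d_mid in the frame of rack between 0.047 and 0.059 m and (angle between cassette_d_mid's own x axis and vertical below 0.2 rad or angle between cassette_d_mid's own x axis and vertical above 2.94 rad)); the robot touches nothing.
It fails at once if the blue-capped bottle is moved more than 4 cm or toppled (distance of bottle_small from where it was at the start of the episode above 0.04 m or angle between bottle_small's own z axis and vertical above 0.5 rad).
Of cassette_a, cassette_b, cassette_c, cassette_d only 3 to 4 are there at a start; the rules pass over those that are not, and their reading is None.
At some moment in a run one of cassette_a, cassette_b, cassette_c, cassette_d may be knocked a few centimetres aside while the robot is not near it.
Once in a run the grip may slacken for a moment while it holds something.
It also fails if it takes over 210 s, if anything falls off the work surface, if the arm or the gripper's body presses on something with over 40 N, if the wrist force passes 120 N, or if a joint passes its speed limit or range.

## Working session

There is one attempt and no reset: what is moved stays moved. The work goes in short steps, Python scripts to look and compute and a tool call to move; the robot and the scene stay as the last step left them, time stands still between calls to the robot, and variables do not carry over. Pictures are saved under pics/ and viewed, about 12 in all and at most 16, crops included, and the job is handed in when it is done.

Besides the shell and the picture viewer there is one more tool, called after "Emit:" as name(argument=value, ...), one argument or row to a line, values as JSON. move_arm: Moves the arm, as the interface text tells. Its arguments: {"type":"object","properties":{"deltas":{"type":"array","items":{"type":"object","properties":{"x":{"type":"number"},"y":{"type":"number"},"z":{"type":"number"},"wx":{"type":"number"},"wy":{"type":"number"},"wz":{"type":"number"},"hand":{"type":"number"}}}},"grip_force":{"type":"number"}},"required":["deltas"]}

```bash
mkdir -p pics; ls; cat > h.py <<'E'
import numpy as np, cv2
from cell import monitor, viewer, robot
from scipy.spatial.transform import Rotation as Ro
def snap(n,f=None):
    im=np.asarray(viewer.read_camera(n))
    if f: cv2.imwrite('pics/'+f,im[:,:,::-1])
    return im
def proj(n,X):
    p=viewer.camera_params(n);K=np.array(p['camera_matrix']);c=np.atleast_2d(X)@np.array(p['R']).T+np.array(p['t'])
    s=c[:,:2]/c[:,2:];s=s*(1+p['k1']*(s**2).sum(1,keepdims=True))
    return s@K[:2,:2].T+K[:2,2]
def ray(n,uv):
    p=viewer.camera_params(n);K=np.array(p['camera_matrix'])
    d=(np.atleast_2d(uv)-K[:2,2])@np.linalg.inv(K[:2,:2]).T;s=d.copy()
    for _ in range(20): s=d/(1+p['k1']*(s**2).sum(1,keepdims=True))
    R=np.array(p['R']);return -R.T@np.array(p['t']),np.c_[s,np.ones(len(s))]@R
def onz(n,uv,z):
    o,d=ray(n,uv);return o+d*((z-o[2])/d[:,2])[:,None]
def st():
    s=monitor.observe();print({k:np.round(s[k],4).tolist() for k in('time','tool_pos','tool_rot','contact_force','opening','qpos')})
E
python3 - <<'E'
from h import *
for n in('side','top'):
    snap(n,n+'0.png');p=viewer.camera_params(n);print(n,p)
st()
E
```

```text
pics
side {'camera_matrix': array([[454.8719569 ,   0.        , 279.37737279],
       [  0.        , 454.8719569 , 204.90270875],
       [  0.        ,   0.        ,   1.        ]]), 'k1': -0.013621806564301937, 'R': array([[ 0.98274594, -0.18351789,  0.02305634],
       [-0.0756554 , -0.51259279, -0.85529229],
       [ 0.16877995,  0.83879069, -0.5176326 ]]), 't': array([-0.51872292,  0.15701881,  1.26524382])}
top {'camera_matrix': array([[395.1201425 ,   0.        , 279.15560499],
       [  0.        , 395.1201425 , 208.74696547],
       [  0.        ,   0.        ,   1.        ]]), 'k1': 0.025152143690118353, 'R': array([[ 0.01943118, -0.99979511, -0.00567209],
       [-0.99678073, -0.0189306 , -0.07790904],
       [ 0.0777857 ,  0.00716769, -0.99694434]]), 't': array([0.02412538, 0.52763089, 1.4433242 ])}
{'time': 0.1, 'tool_pos': [0.1743, 0.4948, 0.2261], 'tool_rot': [-3.1403, -0.0002, 2.8028], 'contact_force': [-0.4118, -0.3113, 0.4248], 'opening': 0.092, 'qpos': [1.086, 0.3427, 1.5249, 0.0, 1.2754, -0.146]}
```

View pics/side0.png

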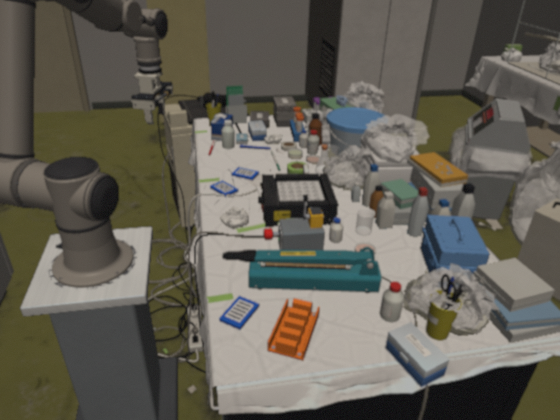

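View pics/top0.png

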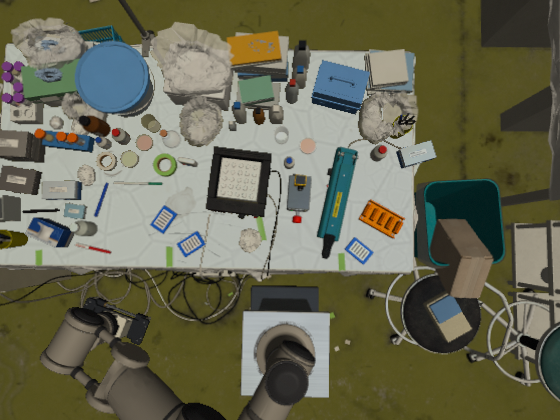

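```bash
python3 - <<'E'
from h import *
a=cv2.imread('pics/top0.png');b=cv2.imread('pics/side0.png')
f=lambda im,x0,y0,x1,y1,s:cv2.resize(im[y0:y1,x0:x1],None,fx=s,fy=s,interpolation=cv2.INTER_CUBIC)
L=f(a,340,190,420,270,5); Rr=f(b,215,290,325,370,5)[:, :]
cv2.imwrite('pics/c1.png',np.hstack([L,f(b,255,290,335,370,5)]))
cv2.imwrite('pics/c2.png',np.hstack([f(a,260,160,340,240,5),f(b,250,195,330,275,5)]))
H=cv2.cvtColor(a,cv2.COLOR_BGR2HSV)
m=cv2.inRange(H,(100,110,60),(125,255,255))
m=cv2.morphologyEx(m,cv2.MORPH_CLOSE,np.ones((5,5)))
for c in cv2.findContours(m,0,2)[0]:
    if cv2.contourArea(c)>80:
        r=cv2.minAreaRect(c);P=onz('top',cv2.boxPoints(r),.012)
        e=[P[1]-P[0],P[2]-P[1]];print('blue',np.round(r[0],1),np.round(P.mean(0),4),[ (round(np.linalg.norm(x),4),round(np.degrees(np.arctan2(x[1],x[0])),1)) for x in e])
m=cv2.inRange(H,(3,150,80),(18,255,255))
for c in cv2.findContours(m,0,2)[0]:
    if cv2.contourArea(c)>80:
        r=cv2.minAreaRect(c)
        for z in(0,.032):
            P=onz('top',cv2.boxPoints(r),z);e=[P[1]-P[0],P[2]-P[1]];print('orange',np.round(r[0],1),np.round(P.mean(0),4),[ (round(np.linalg.norm(x),4),round(np.degrees(np.arctan2(x[1],x[0])),1)) for x in e])
for n,im in(('top',a),('side',b)):
    H=cv2.cvtColor(im,cv2.COLOR_BGR2HSV)
    m=cv2.inRange(H,(0,180,120),(5,255,255))|cv2.inRange(H,(172,180,120),(180,255,255))
    for c in cv2.findContours(m,0,2)[0]:
        if cv2.contourArea(c)>10: r=cv2.minAreaRect(c);print(n,'red',r, onz(n,[r[0]],.065).round(4))
E
```

```text
blue [358.6 250.4] [ 0.3792 -0.2617  0.012 ] [(np.float64(0.0584), np.float64(-39.2)), (np.float64(0.0886), np.float64(-129.0))]
blue [190.8 243.7] [0.392  0.3587 0.012 ] [(np.float64(0.0888), np.float64(-56.2)), (np.float64(0.0583), np.float64(-145.7))]
blue [ 47.9 230.9] [0.4297 0.8862 0.012 ] [(np.float64(0.0657), np.float64(-26.1)), (np.float64(0.1409), np.float64(-118.4))]
blue [163.2 219.1] [0.481  0.4644 0.012 ] [(np.float64(0.0883), np.float64(-32.8)), (np.float64(0.0592), np.float64(-123.6))]
blue [ 71.  140.7] [0.7696 0.8218 0.012 ] [(np.float64(0.0582), np.float64(-4.1)), (np.float64(0.2157), np.float64(-96.6))]
blue [339.6  86.9] [ 0.9972 -0.1866  0.012 ] [(np.float64(0.1692), np.float64(-13.3)), (np.float64(0.189), np.float64(-104.0))]
blue [111.8  77.2] [1.0184 0.681  0.012 ] [(np.float64(0.2723), np.float64(-41.8)), (np.float64(0.2814), np.float64(-134.0))]
orange [381.8 218.8] [ 0.4985 -0.3497  0.    ] [(np.float64(0.0875), np.float64(-28.8)), (np.float64(0.1509), np.float64(-118.8))]
orange [381.8 218.8] [ 0.4967 -0.3416  0.032 ] [(np.float64(0.0856), np.float64(-28.
[... 276 characters left out ...]
), np.float64(-94.5))]
top red ((99.0084228515625, 249.46347045898438), (20.61212158203125, 1.6489697694778442), 12.994616508483887) [[0.3663 0.6712 0.065 ]]
top red ((297.0, 219.0), (6.0, 6.0), 90.0) [[ 0.488  -0.0307  0.065 ]]
top red ((382.5, 149.0), (6.0, 5.0), 90.0) [[ 0.7477 -0.3361  0.065 ]]
top red ((114.75001525878906, 131.75001525878906), (6.363960266113281, 5.656853675842285), 45.0) [[0.7931 0.6373 0.065 ]]
top red ((292.0, 81.0), (4.0, 4.0), 90.0) [[ 0.9953 -0.0041  0.065 ]]
side red ((395.0000305175781, 286.0000305175781), (8.049844741821289, 5.366562843322754), 26.56505012512207) [[ 0.7573 -0.2998  0.065 ]]
side red ((268.0, 233.5), (7.0, 6.0), 90.0) [[ 0.4876 -0.032   0.065 ]]
```

View pics/c1.png

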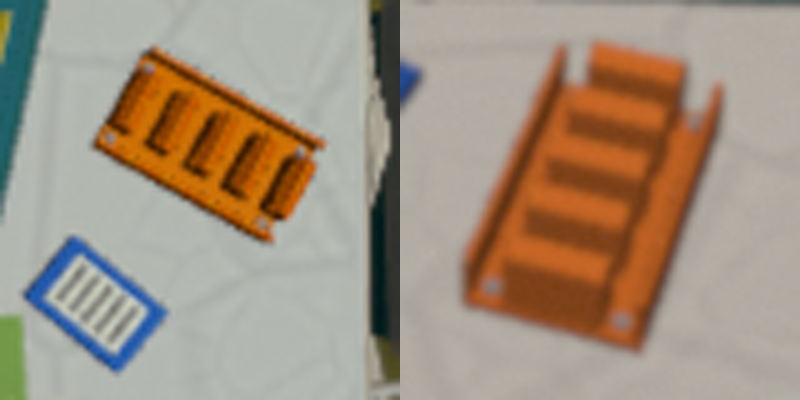

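View pics/c2.png

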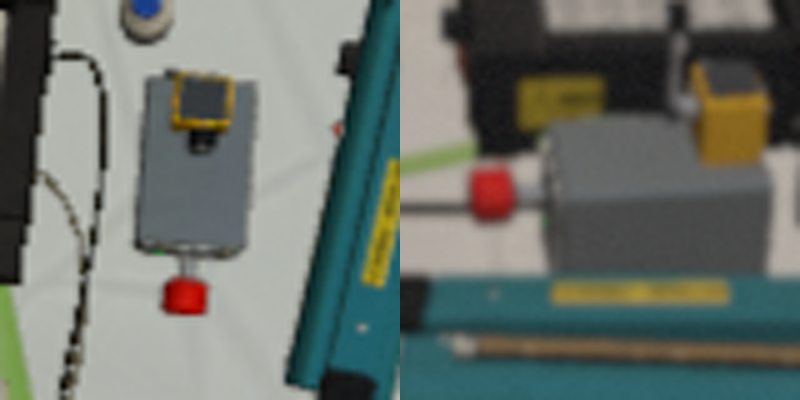

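```bash
cat >> h.py <<'E'
import json,os
def down(yaw_y,tilt=0,taz=0):
    """tool rotation: jaw axis at azimuth yaw_y (deg, level); tool z tilted from down by 'tilt' deg, about the jaw axis,
    toward azimuth yaw_y+90 if tilt>0"""
    a=np.radians(yaw_y);y=np.array([np.cos(a),np.sin(a),0]);t=np.radians(tilt)
    z=-np.cos(t)*np.array([0,0,1])+np.sin(t)*np.array([-np.sin(a),np.cos(a),0])
    return np.c_[np.cross(y,z),y,z]
def plan(*poses):
    """poses: (TCP pos, R). prints tool-frame deltas chained from the last commanded pose"""
    if os.path.exists('cmd.npy'): M=np.load('cmd.npy');p,R=M[:,3],M[:,:3]
    else: s=monitor.observe();p,R=np.array(s['tool_pos']),Ro.from_euler('xyz',s['tool_rot']).as_matrix()
    for q,Q in poses:
        d=np.round(R.T@(np.array(q)-p),4);w=np.round(Ro.from_matrix(R.T@Q).as_rotvec(degrees=True),1)
        n=max(np.linalg.norm(d)/.0625,np.linalg.norm(w)/10.7)
        print(dict(zip('x y z wx wy wz'.split(),d.tolist()+w.tolist())),'rows>=%.1f'%n)
        p=p+R@d;R=R@Ro.from_rotvec(w,degrees=True).as_matrix()
    np.save('cmd.npy',np.c_[p,R][:,[1,2,3,0]])
def chk():
    s=monitor.observe();M=np.load('cmd.npy');R=Ro.from_euler('xyz',s['tool_rot']).as_matrix()
    print('t',round(s['time'],2),'tcp',np.round(s['tool_pos'],4),'err',np.round(np.array(s['tool_pos'])-M[:,3],4),'rot',np.round(Ro.from_matrix(M[:,:3].T@R).magnitude()*57.3,2),'F',np.round(s['contact_force'],1),'open',round(s['opening'],4))
    open('log.txt','a').write(json.dumps([np.array(s[k]).tolist() for k in('qpos','tool_pos','tool_rot')])+'\n')
E
python3 - <<'E'
from h import *
s=monitor.observe();open('log.txt','a').write(json.dumps([np.array(s[k]).tolist() for k in('qpos','tool_pos','tool_rot')])+'\n')
R=down(87.5)
plan(((.488,-.031,.24),R),((.488,-.031,.052),R),((.458,-.030,.052),R),((.458,-.030,.25),R))
E
```

```text
{'x': -0.4706, 'y': -0.3917, 'z': -0.0135, 'wx': -0.1, 'wy': -0.0, 'wz': -16.9} rows>=9.8
{'x': -0.0001, 'y': -0.0001, 'z': 0.188, 'wx': 0.0, 'wy': -0.0, 'wz': -0.0} rows>=3.0
{'x': 0.03, 'y': -0.0003, 'z': 0.0001, 'wx': 0.0, 'wy': -0.0, 'wz': -0.0} rows>=0.5
{'x': 0.0001, 'y': 0.0001, 'z': -0.198, 'wx': 0.0, 'wy': -0.0, 'wz': -0.0} rows>=3.2
```

Emit:
move_arm(
  deltas=[
    {"x":-0.24,"y":-0.2},
    {"x":-0.24,"y":-0.2},
    {"x":-0.24,"y":-0.2},
    {"x":-0.24,"y":-0.2},
    {"x":-0.24,"y":-0.2},
    {"x":-0.24,"y":-0.2},
    {"x":-0.24,"y":-0.2},
  ],
)

```text
schema error: expected keys x, y, z, wx, wy, wz, hand
```

Emit:
move_arm(
  deltas=[
    {"x":-0.2306,"y":-0.1917,"z":-0.0135,"wx":-0.1,"wz":-16.9,"hand":0.75},
    {"x":-0.2306,"y":-0.1917,"z":-0.0135,"wx":-0.1,"wz":-16.9,"hand":0.75},
    {"x":-0.2306,"y":-0.1917,"z":-0.0135,"wx":-0.1,"wz":-16.9,"hand":0.75},
    {"x":-0.2306,"y":-0.1917,"z":-0.0135,"wx":-0.1,"wz":-16.9,"hand":0.75},
    {"x":-0.2306,"y":-0.1917,"z":-0.0135,"wx":-0.1,"wz":-16.9,"hand":0.75},
    {"x":-0.2306,"y":-0.1917,"z":-0.0135,"wx":-0.1,"wz":-16.9,"hand":0.75},
    {"x":-0.2306,"y":-0.1917,"z":-0.0135,"wx":-0.1,"wz":-16.9,"hand":0.75},
    {"x":-0.2306,"y":-0.1917,"z":-0.0135,"wx":-0.1,"wz":-16.9,"hand":0.75},
  ],
)

```text
schema error: expected keys x, y, z, wx, wy, wz, hand
```

```bash
python3 -c "
from h import *
st();chk()"
```

```text
{'time': 0.1, 'tool_pos': [0.1743, 0.4948, 0.2261], 'tool_rot': [-3.1403, -0.0002, 2.8028], 'contact_force': [-0.4118, -0.3113, 0.4248], 'opening': 0.092, 'qpos': [1.086, 0.3427, 1.5249, 0.0, 1.2754, -0.146]}
t 0.1 tcp [0.1743 0.4948 0.2261] err [-0.2837  0.5248 -0.0238] rot 16.9 F [-0.4 -0.3  0.4] open 0.092
```

Emit:
move_arm(
  deltas=[
    {"x":-0.24,"y":-0.2,"z":0,"wx":0,"wy":0,"wz":0,"hand":1},
    {"x":-0.24,"y":-0.2,"z":0,"wx":0,"wy":0,"wz":0,"hand":1},
    {"x":-0.24,"y":-0.2,"z":0,"wx":0,"wy":0,"wz":0,"hand":1},
    {"x":-0.24,"y":-0.2,"z":0,"wx":0,"wy":0,"wz":0,"hand":1},
    {"x":-0.24,"y":-0.2,"z":0,"wx":0,"wy":0,"wz":0,"hand":1},
    {"x":-0.24,"y":-0.2,"z":0,"wx":0,"wy":0,"wz":0,"hand":1},
    {"x":-0.24,"y":-0.2,"z":0,"wx":0,"wy":0,"wz":0,"hand":1},
  ],
)

```text
time: 0.98
tool_pos: [0.3342, 0.2268, 0.2266]
tool_rot: [3.141, -0.001, 2.801]
contact_force: [0.2, -0.3, -0.2]
opening: 0.0917
```

Emit:
move_arm(
  deltas=[
    {"x":-0.2306,"y":-0.1917,"z":-0.0135,"wx":-0.1,"wy":0,"wz":-16.9,"hand":0.75},
    {"x":-0.2306,"y":-0.1917,"z":-0.0135,"wx":-0.1,"wy":0,"wz":-16.9,"hand":0.75},
    {"x":-0.2306,"y":-0.1917,"z":-0.0135,"wx":-0.1,"wy":0,"wz":-16.9,"hand":0.75},
    {"x":-0.2306,"y":-0.1917,"z":-0.0135,"wx":-0.1,"wy":0,"wz":-16.9,"hand":0.75},
    {"x":-0.2306,"y":-0.1917,"z":-0.0135,"wx":-0.1,"wy":0,"wz":-16.9,"hand":0.75},
    {"x":-0.2306,"y":-0.1917,"z":-0.0135,"wx":-0.1,"wy":0,"wz":-16.9,"hand":0.75},
    {"x":-0.2306,"y":-0.1917,"z":-0.0135,"wx":-0.1,"wy":0,"wz":-16.9,"hand":0.75},
  ],
)

```text
time: 1.85
tool_pos: [0.4878, -0.0289, 0.2397]
tool_rot: [3.139, -0.001, 3.099]
contact_force: [0.8, -0.7, -0.0]
opening: 0.0687
```

```bash
python3 -c "
from h import *
st();chk()"
```

```text
{'time': 1.85, 'tool_pos': [0.4878, -0.0289, 0.2397], 'tool_rot': [3.1389, -0.0012, 3.0995], 'contact_force': [0.8085, -0.6905, -0.0206], 'opening': 0.0687, 'qpos': [-0.2177, 0.2655, 1.5968, 0.0025, 1.281, -1.7471]}
t 1.85 tcp [ 0.4878 -0.0289  0.2397] err [ 0.0298  0.0011 -0.0103] rot 0.17 F [ 0.8 -0.7 -0. ] open 0.0687
```

Emit:
move_arm(
  deltas=[
    {"x":0,"y":0,"z":0.188,"wx":0,"wy":0,"wz":0,"hand":0.75},
    {"x":0,"y":0,"z":0.188,"wx":0,"wy":0,"wz":0,"hand":0.75},
    {"x":0,"y":0,"z":0.188,"wx":0,"wy":0,"wz":0,"hand":0.75},
    {"x":0,"y":0,"z":0.188,"wx":0,"wy":0,"wz":0,"hand":0.75},
    {"x":0,"y":0,"z":0.188,"wx":0,"wy":0,"wz":0,"hand":0.75},
    {"x":0,"y":0,"z":0.188,"wx":0,"wy":0,"wz":0,"hand":0.75},
  ],
)

```text
time: 2.6
tool_pos: [0.49, -0.0301, 0.055]
tool_rot: [3.141, 0.006, 3.099]
contact_force: [0.3, 0.4, 0.3]
opening: 0.0689
```

Emit:
move_arm(
  deltas=[
    {"x":0,"y":0,"z":0,"wx":0,"wy":0,"wz":0,"hand":0.2},
    {"x":0,"y":0,"z":0,"wx":0,"wy":0,"wz":0,"hand":0.2},
    {"x":0,"y":0,"z":0,"wx":0,"wy":0,"wz":0,"hand":0.2},
    {"x":0,"y":0,"z":0,"wx":0,"wy":0,"wz":0,"hand":0.2},
    {"x":0,"y":0,"z":0,"wx":0,"wy":0,"wz":0,"hand":0.2},
    {"x":0,"y":0,"z":0,"wx":0,"wy":0,"wz":0,"hand":0.2},
  ],
  grip_force=20,
)

```text
time: 3.35
tool_pos: [0.4881, -0.0312, 0.0523]
tool_rot: [3.141, 0.0, 3.098]
contact_force: [-0.9, -5.8, 1.4]
opening: 0.0332
```

Emit:
move_arm(
  deltas=[
    {"x":0.006,"y":0,"z":0,"wx":0,"wy":0,"wz":0,"hand":0.2},
    {"x":0.012,"y":0,"z":0,"wx":0,"wy":0,"wz":0,"hand":0.2},
    {"x":0.018,"y":0,"z":0,"wx":0,"wy":0,"wz":0,"hand":0.2},
    {"x":0.024,"y":0,"z":0,"wx":0,"wy":0,"wz":0,"hand":0.2},
    {"x":0.026,"y":0,"z":0,"wx":0,"wy":0,"wz":0,"hand":0.2},
    {"x":0.026,"y":0,"z":0,"wx":0,"wy":0,"wz":0,"hand":0.2},
    {"x":0.026,"y":0,"z":0,"wx":0,"wy":0,"wz":0,"hand":0.2},
  ],
)

```text
time: 4.22
tool_pos: [0.4641, -0.0298, 0.0524]
tool_rot: [3.141, 0.005, 3.097]
contact_force: [6.2, -4.1, -5.4]
opening: 0.0333
```

```bash
python3 - <<'E'
from h import *
R=down(87.5);M=np.c_[R,[0.462,-.0299,.052]];np.save('cmd.npy',M)
st();chk()
a=snap('side','k1.png');H=cv2.cvtColor(a,cv2.COLOR_RGB2HSV)
m=cv2.inRange(H,(0,180,120),(5,255,255))|cv2.inRange(H,(172,180,120),(180,255,255))
for c in cv2.findContours(m,0,2)[0]:
    if cv2.contourArea(c)>6: r=cv2.minAreaRect(c);print('red',r, onz('side',[r[0]],.065).round(4))
E
```

```text
{'time': 4.225, 'tool_pos': [0.4641, -0.0298, 0.0524], 'tool_rot': [3.1407, 0.0045, 3.0975], 'contact_force': [6.2094, -4.0672, -5.4428], 'opening': 0.0333, 'qpos': [-0.2304, 0.4642, 1.9081, 0.0025, 0.765, -1.7589]}
t 4.22 tcp [ 0.4641 -0.0298  0.0524] err [0.0021 0.0001 0.0004] rot 0.26 F [ 6.2 -4.1 -5.4] open 0.0333
red ((395.25006103515625, 286.2500305175781), (7.77817440032959, 5.656853675842285), 45.0) [[ 0.7575 -0.3007  0.065 ]]
```

```bash
cat >> h.py <<'E'
RC=np.array([.4977,-.3447]);UX=np.array([.4787,.878])
def grasp(c,e_az,al=40,g=.028,z=.009,up=0):
    e=np.radians(e_az);e=np.array([np.cos(e),np.sin(e)])
    # tool points toward -e: tilt -al with y azimuth e_az-90
    return np.r_[np.array(c)+g*e,z+up],down(e_az-90,-al)
def place(x,up=0,al=40,g=.028,z=.009,yaw=-28.6,dz=0):
    n=-UX  # face normal that was up faces the tool body
    return np.r_[RC+x*UX+(z-.006)*n,.053+g+up+dz],down(yaw,90-al)
E
python3 - <<'E'
from h import *
A=(.379,-.262);R=down(87.5)
plan(((.462,-.030,.25),R),grasp(A,51,up=.2),grasp(A,51,up=.05))
E
```

```text
{'x': -0.0, 'y': -0.0001, 'z': -0.198, 'wx': 0.0, 'wy': 0.0, 'wz': 0.0} rows>=3.2
{'x': 0.0561, 'y': -0.2129, 'z': 0.041, 'wx': 43.8, 'wy': -22.1, 'wz': 120.3} rows>=12.1
{'x': 0.0964, 'y': -0.0, 'z': 0.1149, 'wx': 0.0, 'wy': 0.0, 'wz': 0.0} rows>=2.4
```

Emit:
move_arm(
  deltas=[
    {"x":0,"y":0,"z":0,"wx":0,"wy":0,"wz":0,"hand":0.75},
    {"x":0,"y":0,"z":0,"wx":0,"wy":0,"wz":0,"hand":0.75},
    {"x":0,"y":0,"z":0,"wx":0,"wy":0,"wz":0,"hand":0.75},
    {"x":0,"y":0,"z":-0.198,"wx":0,"wy":0,"wz":0,"hand":0.75},
    {"x":0,"y":0,"z":-0.198,"wx":0,"wy":0,"wz":0,"hand":1},
    {"x":0,"y":0,"z":-0.198,"wx":0,"wy":0,"wz":0,"hand":1},
    {"x":0,"y":0,"z":-0.198,"wx":0,"wy":0,"wz":0,"hand":1},
    {"x":0,"y":0,"z":-0.198,"wx":0,"wy":0,"wz":0,"hand":1},
  ],
)

```text
time: 5.28
tool_pos: [0.4619, -0.0294, 0.2501]
tool_rot: [3.14, 0.001, 3.098]
contact_force: [-0.1, -0.1, -0.5]
opening: 0.0919
```

Emit:
move_arm(
  deltas=[
    {"x":0.0561,"y":-0.2129,"z":0.041,"wx":21.9,"wy":-11.05,"wz":60.15,"hand":1},
    {"x":0.0561,"y":-0.2129,"z":0.041,"wx":21.9,"wy":-11.05,"wz":60.15,"hand":1},
    {"x":0.0561,"y":-0.2129,"z":0.041,"wx":21.9,"wy":-11.05,"wz":60.15,"hand":1},
    {"x":0.0561,"y":-0.2129,"z":0.041,"wx":21.9,"wy":-11.05,"wz":60.15,"hand":1},
    {"x":0.0561,"y":-0.2129,"z":0.041,"wx":21.9,"wy":-11.05,"wz":60.15,"hand":1},
    {"x":0.0561,"y":-0.2129,"z":0.041,"wx":21.9,"wy":-11.05,"wz":60.15,"hand":1},
    {"x":0.0561,"y":-0.2129,"z":0.041,"wx":21.9,"wy":-11.05,"wz":60.15,"hand":1},
    {"x":0.0561,"y":-0.2129,"z":0.041,"wx":21.9,"wy":-11.05,"wz":60.15,"hand":1},
  ],
)

```text
time: 6.28
tool_pos: [0.3964, -0.2392, 0.2076]
tool_rot: [-2.911, 0.336, 2.077]
contact_force: [-0.4, -0.5, -0.3]
opening: 0.0921
```

Emit:
move_arm(
  deltas=[
    {"x":0,"y":0,"z":0,"wx":21.9,"wy":-11.05,"wz":60.15,"hand":1},
    {"x":0,"y":0,"z":0,"wx":21.9,"wy":-11.05,"wz":60.15,"hand":1},
    {"x":0,"y":0,"z":0,"wx":21.9,"wy":-11.05,"wz":60.15,"hand":1},
    {"x":0,"y":0,"z":0,"wx":21.9,"wy":-11.05,"wz":60.15,"hand":1},
    {"x":0,"y":0,"z":0,"wx":21.9,"wy":-11.05,"wz":60.15,"hand":1},
    {"x":0,"y":0,"z":0,"wx":21.9,"wy":-11.05,"wz":60.15,"hand":1},
    {"x":0,"y":0,"z":0,"wx":21.9,"wy":-11.05,"wz":60.15,"hand":1},
    {"x":0,"y":0,"z":0,"wx":21.9,"wy":-11.05,"wz":60.15,"hand":1},
  ],
)

```text
time: 7.28
tool_pos: [0.3964, -0.2398, 0.2086]
tool_rot: [-3.137, 0.696, 0.897]
contact_force: [-0.3, -0.0, 0.5]
opening: 0.0918
```

```bash
cp cmd.npy cmd_next.npy; python3 - <<'E'
from h import *
M=np.load('cmd.npy');p,R=grasp((.379,-.262),51,up=.2);print(p);st();chk()
s=snap('side')
H=cv2.cvtColor(s,cv2.COLOR_RGB2HSV)
m=cv2.inRange(H,(0,180,120),(5,255,255))|cv2.inRange(H,(172,180,120),(180,255,255))
for c in cv2.findContours(m,0,2)[0]:
    if cv2.contourArea(c)>6: r=cv2.minAreaRect(c);print('red',r, onz('side',[r[0]],.065).round(4))
E
```

```text
[ 0.39662097 -0.24023991  0.209     ]
{'time': 7.275, 'tool_pos': [0.3964, -0.2398, 0.2086], 'tool_rot': [-3.1366, 0.6957, 0.8974], 'contact_force': [-0.2877, -0.0085, 0.488], 'opening': 0.0918, 'qpos': [-0.2983, 0.4449, 1.6398, -0.6475, 1.4012, 0.6042]}
t 7.28 tcp [ 0.3964 -0.2398  0.2086] err [-0.0002  0.0005  0.1495] rot 0.33 F [-0.3 -0.   0.5] open 0.0918
red ((395.2000427246094, 286.10003662109375), (7.602630138397217, 5.366562843322754), 26.56505012512207) [[ 0.7576 -0.3002  0.065 ]]
red ((259.5, 233.5), (7.0, 5.0), 90.0) [[ 0.4638 -0.0283  0.065 ]]
```

Emit:
move_arm(
  deltas=[
    {"x":0.0964,"y":0,"z":0.1149,"wx":0,"wy":0,"wz":0,"hand":1},
    {"x":0.0964,"y":0,"z":0.1149,"wx":0,"wy":0,"wz":0,"hand":1},
    {"x":0.0964,"y":0,"z":0.1149,"wx":0,"wy":0,"wz":0,"hand":1},
    {"x":0.0964,"y":0,"z":0.1149,"wx":0,"wy":0,"wz":0,"hand":1},
    {"x":0.0964,"y":0,"z":0.1149,"wx":0,"wy":0,"wz":0,"hand":1},
  ],
)

```text
time: 7.95
tool_pos: [0.3952, -0.2392, 0.06]
tool_rot: [-3.135, 0.699, 0.897]
contact_force: [-4.9, 1.6, 7.2]
opening: 0.092
```

```bash
python3 - <<'E'
from h import *
st();chk();a=snap('side','g1.png');plan(grasp((.379,-.262),51))
t=snap('top')
cv2.imwrite('pics/g1c.png',np.hstack([cv2.resize(x,None,fx=3.5,fy=3.5)[:,:,::-1] for x in(a[250:370,190:300],t[190:310,310:420])]))
E
```

```text
{'time': 7.95, 'tool_pos': [0.3952, -0.2392, 0.06], 'tool_rot': [-3.1352, 0.6986, 0.8968], 'contact_force': [-4.8916, 1.5832, 7.2101], 'opening': 0.092, 'qpos': [-0.2971, 0.6648, 1.7649, -0.7165, 1.1359, 0.8329]}
t 7.95 tcp [ 0.3952 -0.2392  0.06  ] err [-0.0015  0.001   0.0009] rot 0.3 F [-4.9  1.6  7.2] open 0.092
{'x': 0.0322, 'y': -0.0, 'z': 0.0383, 'wx': 0.0, 'wy': 0.0, 'wz': 0.0} rows>=0.8
```

View pics/g1c.png

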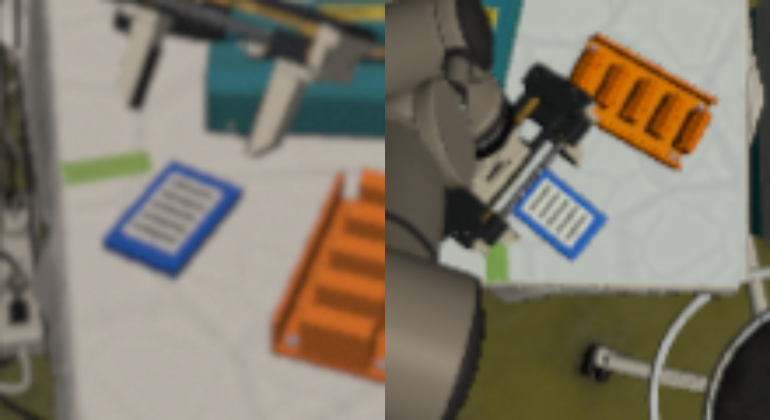

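```bash
python3 - <<'E'
from h import *
b=cv2.imread('pics/side0.png');a=cv2.imread('pics/top0.png')
cv2.imwrite('pics/t.png',np.hstack([cv2.resize(b[235:305,215:315],None,fx=4,fy=4,interpolation=2),cv2.resize(a[190:260,305:405],None,fx=4,fy=4,interpolation=2)]))
A=np.array([.379,-.262]);e=np.array([np.cos(np.radians(51)),np.sin(np.radians(51))])
for d in(0.03,.045,.06,.075,.09,.11):
    X=np.r_[A+d*e,0];print(d,X.round(3),proj('top',X).round(1),proj('side',X).round(1))
E
```

```text
0.03 [ 0.398 -0.239  0.   ] [[351.8 245.2]] [[245.7 305. ]]
0.045 [ 0.407 -0.227  0.   ] [[348.7 242.5]] [[248.9 301.3]]
0.06 [ 0.417 -0.215  0.   ] [[345.6 239.9]] [[252.  297.7]]
0.075 [ 0.426 -0.204  0.   ] [[342.4 237.3]] [[255.  294.2]]
0.09 [ 0.436 -0.192  0.   ] [[339.3 234.7]] [[258.  290.8]]
0.11 [ 0.448 -0.177  0.   ] [[335.2 231.3]] [[261.9 286.3]]
```

View pics/t.png

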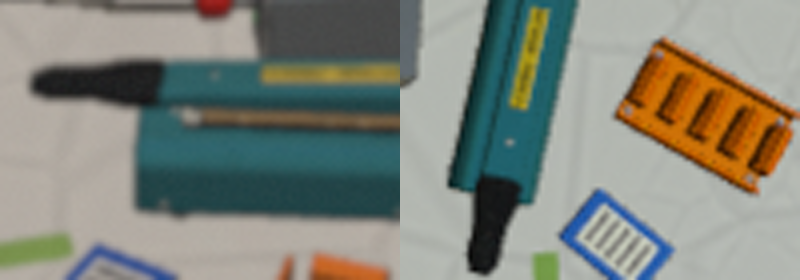

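```bash
cat >> h.py <<'E'
def grasp(c,e_az,al=45,g=.028,z=.0095,up=0,flip=False):
    e=np.radians(e_az);e=np.array([np.cos(e),np.sin(e)])
    return np.r_[np.array(c)+g*e,z+up],(down(e_az+90,al) if flip else down(e_az-90,-al))
def place(x,up=0,al=45,g=.028,z=.0095,yaw=-28.6,flip=False,dy=0):
    s=-1 if flip else 1   # tool points toward s*UX
    return np.r_[RC+x*UX-s*(z-.006)*UX+dy*np.array([-UX[1],UX[0]]),.053+g+up],down(yaw,s*(90-al))
E
python3 - <<'E'
from h import *
A=(.379,-.262)
np.save('cmd.npy',np.c_[grasp(A,51,40,z=.009,up=.05)[::-1]]) if 0 else None
p,R=grasp(A,51,40,z=.009,up=.05);np.save('cmd.npy',np.c_[R,p])
plan(grasp(A,51,40,z=.009,up=.21),grasp(A,-129,up=.15,flip=True),grasp(A,-129,up=.02,flip=True),grasp(A,-129,flip=True))
E
```

```text
{'x': -0.1028, 'y': 0.0, 'z': -0.1226, 'wx': 0.0, 'wy': 0.0, 'wz': 0.0} rows>=2.6
{'x': -0.0047, 'y': -0.0, 'z': 0.0816, 'wx': 0.0, 'wy': 85.0, 'wz': 0.0} rows>=7.9
{'x': -0.0919, 'y': -0.0, 'z': 0.0919, 'wx': 0.0, 'wy': -0.0, 'wz': 0.0} rows>=2.1
{'x': -0.0142, 'y': -0.0, 'z': 0.0142, 'wx': 0.0, 'wy': -0.0, 'wz': 0.0} rows>=0.3
```

Emit:
move_arm(
  deltas=[
    {"x":-0.1028,"y":0,"z":-0.1226,"wx":0,"wy":0,"wz":0,"hand":1},
    {"x":-0.1028,"y":0,"z":-0.1226,"wx":0,"wy":0,"wz":0,"hand":1},
    {"x":-0.1028,"y":0,"z":-0.1226,"wx":0,"wy":0,"wz":0,"hand":1},
    {"x":-0.1028,"y":0,"z":-0.1226,"wx":0,"wy":0,"wz":0,"hand":1},
    {"x":-0.1028,"y":0,"z":-0.1226,"wx":0,"wy":0,"wz":0,"hand":1},
  ],
)

```text
time: 8.68
tool_pos: [0.3962, -0.2395, 0.2183]
tool_rot: [-3.139, 0.696, 0.894]
contact_force: [0.9, -0.0, -0.9]
opening: 0.0917
```

Emit:
move_arm(
  deltas=[
    {"x":-0.0047,"y":0,"z":0.0816,"wx":0,"wy":45,"wz":0,"hand":1},
    {"x":-0.0047,"y":0,"z":0.0816,"wx":0,"wy":45,"wz":0,"hand":1},
    {"x":-0.0047,"y":0,"z":0.0816,"wx":0,"wy":45,"wz":0,"hand":1},
    {"x":-0.0047,"y":0,"z":0.0816,"wx":0,"wy":45,"wz":0,"hand":1},
    {"x":-0.0047,"y":0,"z":0.0816,"wx":0,"wy":45,"wz":0,"hand":1},
    {"x":-0.0047,"y":0,"z":0.0816,"wx":0,"wy":45,"wz":0,"hand":1},
  ],
)

```text
time: 9.43
tool_pos: [0.3603, -0.2833, 0.1579]
tool_rot: [-3.138, -0.089, 0.888]
contact_force: [0.3, 0.4, -0.4]
opening: 0.0916
```

Emit:
move_arm(
  deltas=[
    {"x":0,"y":0,"z":0,"wx":0,"wy":40,"wz":0,"hand":1},
    {"x":0,"y":0,"z":0,"wx":0,"wy":40,"wz":0,"hand":1},
    {"x":0,"y":0,"z":0,"wx":0,"wy":40,"wz":0,"hand":1},
    {"x":0,"y":0,"z":0,"wx":0,"wy":40,"wz":0,"hand":1},
    {"x":0,"y":0,"z":0,"wx":0,"wy":40,"wz":0,"hand":1},
    {"x":0,"y":0,"z":0,"wx":0,"wy":40,"wz":0,"hand":1},
  ],
)

```text
time: 10.18
tool_pos: [0.3619, -0.2823, 0.1589]
tool_rot: [-3.139, -0.784, 0.89]
contact_force: [0.3, -0.1, 0.0]
opening: 0.0918
```

```bash
python3 - <<'E'
from h import *
p,R=grasp((.379,-.262),-129,up=.15,flip=True);np.save('cmd.npy',np.c_[R,p]);st();chk()
E
```

```text
{'time': 10.175, 'tool_pos': [0.3619, -0.2823, 0.1589], 'tool_rot': [-3.1386, -0.7844, 0.8901], 'contact_force': [0.2955, -0.0925, 0.006], 'opening': 0.0918, 'qpos': [-1.2714, 0.5037, 1.7752, 0.6343, 1.4106, -0.8768]}
t 10.18 tcp [ 0.3619 -0.2823  0.1589] err [ 0.0005  0.0014 -0.0006] rot 0.18 F [ 0.3 -0.1  0. ] open 0.0918
```

Emit:
move_arm(
  deltas=[
    {"x":-0.0919,"y":0,"z":0.0919,"wx":0,"wy":0,"wz":0,"hand":1},
    {"x":-0.0919,"y":0,"z":0.0919,"wx":0,"wy":0,"wz":0,"hand":1},
    {"x":-0.0919,"y":0,"z":0.0919,"wx":0,"wy":0,"wz":0,"hand":1},
    {"x":-0.0919,"y":0,"z":0.0919,"wx":0,"wy":0,"wz":0,"hand":1},
    {"x":-0.0919,"y":0,"z":0.0919,"wx":0,"wy":0,"wz":0,"hand":1},
  ],
)

```text
time: 10.8
tool_pos: [0.3624, -0.2841, 0.0317]
tool_rot: [3.137, -0.784, 0.895]
contact_force: [0.2, 0.1, -0.2]
opening: 0.092
```

Emit:
move_arm(
  deltas=[
    {"x":-0.0142,"y":0,"z":0.0142,"wx":0,"wy":0,"wz":0,"hand":1},
    {"x":-0.0142,"y":0,"z":0.0142,"wx":0,"wy":0,"wz":0,"hand":1},
    {"x":-0.0142,"y":0,"z":0.0142,"wx":0,"wy":0,"wz":0,"hand":1},
  ],
)

```text
time: 11.18
tool_pos: [0.3619, -0.2836, 0.0106]
tool_rot: [3.14, -0.786, 0.892]
contact_force: [0.4, 0.6, -0.7]
opening: 0.0915
```

Emit:
move_arm(
  deltas=[
    {"x":0,"y":0,"z":0,"wx":0,"wy":0,"wz":0,"hand":0.5},
    {"x":0,"y":0,"z":0,"wx":0,"wy":0,"wz":0,"hand":0.5},
    {"x":0,"y":0,"z":0,"wx":0,"wy":0,"wz":0,"hand":0.5},
    {"x":0,"y":0,"z":0,"wx":0,"wy":0,"wz":0,"hand":0.5},
    {"x":0,"y":0,"z":0,"wx":0,"wy":0,"wz":0,"hand":0.5},
  ],
  grip_force=35,
)

```text
time: 11.8
tool_pos: [0.3617, -0.2831, 0.0093]
tool_rot: [-3.141, -0.787, 0.89]
contact_force: [0.0, -0.2, 0.6]
opening: 0.059
```

```bash
python3 - <<'E'
from h import *
A=(.379,-.262);p,R=grasp(A,-129,flip=True);np.save('cmd.npy',np.c_[R,p]);st();chk()
a=snap('side');t=snap('top')
cv2.imwrite('pics/g2c.png',np.hstack([cv2.resize(x,None,fx=3.5,fy=3.5)[:,:,::-1] for x in(a[250:370,190:300],t[190:310,310:420])]))
X=place(-.048,up=.1,flip=True)
plan(grasp(A,-129,up=.17,flip=True),(X[0]+[-.0,0,.05],X[1]),X,place(-.048,up=.055,flip=True))
E
```

```text
{'time': 11.8, 'tool_pos': [0.3617, -0.2831, 0.0093], 'tool_rot': [-3.1408, -0.7869, 0.8899], 'contact_force': [0.0359, -0.191, 0.635], 'opening': 0.059, 'qpos': [-1.2738, 0.7715, 1.8461, 0.7001, 1.1451, -1.0973]}
t 11.8 tcp [ 0.3617 -0.2831  0.0093] err [ 0.0003  0.0007 -0.0002] rot 0.09 F [ 0.  -0.2  0.6] open 0.059
{'x': 0.1202, 'y': 0.0, 'z': -0.1202, 'wx': 0.0, 'wy': 0.0, 'wz': 0.0} rows>=2.7
{'x': 0.0326, 'y': 0.1523, 'z': -0.0402, 'wx': -0.0, 'wy': -89.7, 'wz': -11.5} rows>=8.5
{'x': 0.0353, 'y': 0.0, 'z': 0.0353, 'wx': -0.0, 'wy': -0.0, 'wz': -0.0} rows>=0.8
{'x': 0.0318, 'y': 0.0, 'z': 0.0319, 'wx': -0.0, 'wy': -0.0, 'wz': -0.0} rows>=0.7
```

View pics/g2c.png

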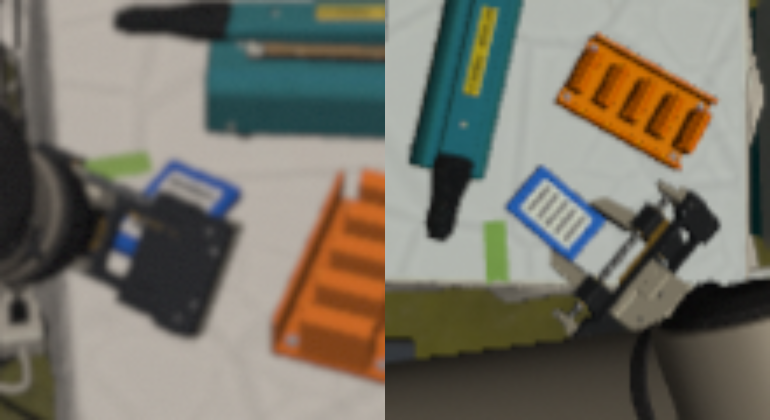

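Emit:
move_arm(
  deltas=[
    {"x":0.1202,"y":0,"z":-0.1202,"wx":0,"wy":0,"wz":0,"hand":0.5},
    {"x":0.1202,"y":0,"z":-0.1202,"wx":0,"wy":0,"wz":0,"hand":0.5},
    {"x":0.1202,"y":0,"z":-0.1202,"wx":0,"wy":0,"wz":0,"hand":0.5},
    {"x":0.1202,"y":0,"z":-0.1202,"wx":0,"wy":0,"wz":0,"hand":0.5},
    {"x":0.1202,"y":0,"z":-0.1202,"wx":0,"wy":0,"wz":0,"hand":0.5},
  ],
)

```text
time: 12.52
tool_pos: [0.3613, -0.2827, 0.1784]
tool_rot: [-3.139, -0.787, 0.889]
contact_force: [0.5, 0.0, -1.1]
opening: 0.0591
```

Emit:
move_arm(
  deltas=[
    {"x":0.0326,"y":0.1523,"z":-0.0402,"wx":0,"wy":-44.85,"wz":-5.75,"hand":0.5},
    {"x":0.0326,"y":0.1523,"z":-0.0402,"wx":0,"wy":-44.85,"wz":-5.75,"hand":0.5},
    {"x":0.0326,"y":0.1523,"z":-0.0402,"wx":0,"wy":-44.85,"wz":-5.75,"hand":0.5},
    {"x":0.0326,"y":0.1523,"z":-0.0402,"wx":0,"wy":-44.85,"wz":-5.75,"hand":0.5},
    {"x":0.0326,"y":0.1523,"z":-0.0402,"wx":0,"wy":-44.85,"wz":-5.75,"hand":0.5},
    {"x":0.0326,"y":0.1523,"z":-0.0402,"wx":0,"wy":-44.85,"wz":-5.75,"hand":0.5},
  ],
)

```text
time: 13.28
tool_pos: [0.4769, -0.3817, 0.2282]
tool_rot: [3.109, -0.003, 0.983]
contact_force: [-0.3, -0.4, -0.3]
opening: 0.0594
```

Emit:
move_arm(
  deltas=[
    {"x":0,"y":0,"z":0,"wx":0,"wy":-44.85,"wz":-5.75,"hand":0.5},
    {"x":0,"y":0,"z":0,"wx":0,"wy":-44.85,"wz":-5.75,"hand":0.5},
    {"x":0,"y":0,"z":0,"wx":0,"wy":-44.85,"wz":-5.75,"hand":0.5},
    {"x":0,"y":0,"z":0,"wx":0,"wy":-44.85,"wz":-5.75,"hand":0.5},
    {"x":0,"y":0,"z":0,"wx":0,"wy":-44.85,"wz":-5.75,"hand":0.5},
    {"x":0,"y":0,"z":0,"wx":0,"wy":-44.85,"wz":-5.75,"hand":0.5},
    {"x":0,"y":0,"z":0,"wx":0,"wy":-44.85,"wz":-5.75,"hand":0.5},
  ],
)

```text
time: 14.15
tool_pos: [0.476, -0.384, 0.23]
tool_rot: [-3.14, 0.782, 1.071]
contact_force: [0.6, 0.8, -0.8]
opening: 0.0593
```

```bash
python3 - <<'E'
from h import *
X=place(-.048,up=.15,flip=True);np.save('cmd.npy',np.c_[X[1],X[0]]);st();chk()
a=snap('side');t=snap('top')
cv2.imwrite('pics/p1.png',np.hstack([cv2.resize(x,None,fx=3.5,fy=3.5)[:,:,::-1] for x in(a[240:370,215:325],t[170:300,310:420])]))
E
```

```text
{'time': 14.15, 'tool_pos': [0.476, -0.384, 0.23], 'tool_rot': [-3.1398, 0.782, 1.071], 'contact_force': [0.5668, 0.8299, -0.7923], 'opening': 0.0593, 'qpos': [-0.4357, 0.5792, 1.392, -0.8083, 1.3353, 0.3316]}
t 14.15 tcp [ 0.476 -0.384  0.23 ] err [-0.0004 -0.0002 -0.001 ] rot 0.24 F [ 0.6  0.8 -0.8] open 0.0593
```

View pics/p1.png

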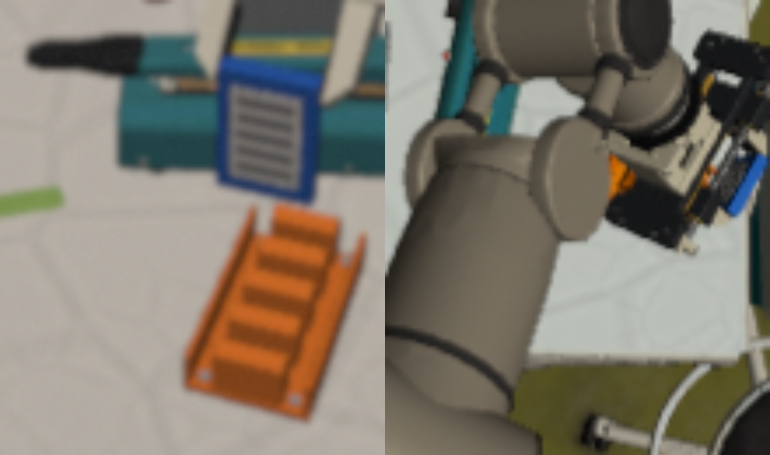

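Emit:
move_arm(
  deltas=[
    {"x":0.0672,"y":0,"z":0.0672,"wx":0,"wy":0,"wz":0,"hand":0.5},
    {"x":0.0672,"y":0,"z":0.0672,"wx":0,"wy":0,"wz":0,"hand":0.5},
    {"x":0.0672,"y":0,"z":0.0672,"wx":0,"wy":0,"wz":0,"hand":0.5},
    {"x":0.0672,"y":0,"z":0.0672,"wx":0,"wy":0,"wz":0,"hand":0.5},
    {"x":0.0672,"y":0,"z":0.0672,"wx":0,"wy":0,"wz":0,"hand":0.5},
  ],
)

```text
time: 14.88
tool_pos: [0.4774, -0.3836, 0.1377]
tool_rot: [3.137, 0.783, 1.068]
contact_force: [-0.3, 0.4, -1.2]
opening: 0.0592
```

```bash
cat >> h.py <<'E'
def corners(c,e_up=True,g=.028,yaw=-28.6,flip=False):
    pass
def blue(n,im,near,rad=40):
    H=cv2.cvtColor(im,cv2.COLOR_RGB2HSV);m=cv2.inRange(H,(100,110,60),(125,255,255));m=cv2.morphologyEx(m,cv2.MORPH_CLOSE,np.ones((5,5)))
    C=[c for c in cv2.findContours(m,0,2)[0] if cv2.contourArea(c)>40 and np.hypot(*(np.array(cv2.minAreaRect(c)[0])-near))<rad]
    return C
def std_px(n,ctr_rackx,zc,dy=0):
    """8 corners of an upright cassette at rack x, centre height zc"""
    V=np.array([-UX[1],UX[0]]);P=[np.r_[RC+(ctr_rackx+a*.006)*UX+(dy+b*.03)*V,zc+c*.045] for a in(-1,1) for b in(-1,1) for c in(-1,1)]
    return proj(n,np.array(P))
E
python3 - <<'E'
from h import *
X=place(-.048,up=.055,flip=True);np.save('cmd.npy',np.c_[X[1],X[0]]);st();chk()
a=snap('side')
h=std_px('side',-.048,.053+.055)
C=blue('side',a,h.mean(0))
hull=cv2.convexHull(h.astype(np.float32))
for c in C: print(cv2.contourArea(c),cv2.boundingRect(c),cv2.moments(c)['m10']/cv2.moments(c)['m00'],cv2.moments(c)['m01']/cv2.moments(c)['m00'])
print('pred',h.min(0),h.max(0),hull[:,0].round(1).tolist())
for c in C: print(cv2.approxPolyDP(cv2.convexHull(c),2,True)[:,0].tolist())
E
```

```text
{'time': 14.875, 'tool_pos': [0.4774, -0.3836, 0.1377], 'tool_rot': [3.1369, 0.7832, 1.0679], 'contact_force': [-0.334, 0.4448, -1.2228], 'opening': 0.0592, 'qpos': [-0.4335, 0.6856, 1.4814, -0.856, 1.2011, 0.4876]}
t 14.88 tcp [ 0.4774 -0.3836  0.1377] err [0.001  0.0001 0.0017] rot 0.23 F [-0.3  0.4 -1.2] open 0.0592
770.0 (277, 291, 28, 39) 290.25692640692637 309.84134199134195
pred [274.73523828 290.78817685] [304.89399408 332.39802822] [[304.8999938964844, 297.3999938964844], [302.70001220703125, 328.3999938964844], [301.20001220703125, 332.3999938964844], [274.70001220703125, 325.5], [275.5, 294.5], [277.29998779296875, 290.79998779296875]]
[[278, 291], [304, 298], [301, 329], [278, 323]]
```

Emit:
move_arm(
  deltas=[
    {"x":0.005,"y":0,"z":0.005,"wx":0,"wy":0,"wz":0,"hand":0.5},
    {"x":0.01,"y":0,"z":0.01,"wx":0,"wy":0,"wz":0,"hand":0.5},
    {"x":0.015,"y":0,"z":0.015,"wx":0,"wy":0,"wz":0,"hand":0.5},
    {"x":0.02,"y":0,"z":0.02,"wx":0,"wy":0,"wz":0,"hand":0.5},
    {"x":0.02,"y":0,"z":0.02,"wx":0,"wy":0,"wz":0,"hand":0.5},
  ],
)

```text
time: 15.55
tool_pos: [0.4763, -0.3828, 0.1063]
tool_rot: [-3.139, 0.783, 1.074]
contact_force: [-0.4, -1.0, -1.9]
opening: 0.0593
```

Emit:
move_arm(
  deltas=[
    {"x":0.005,"y":0,"z":0.005,"wx":0,"wy":0,"wz":0,"hand":0.5},
    {"x":0.01,"y":0,"z":0.01,"wx":0,"wy":0,"wz":0,"hand":0.5},
    {"x":0.01,"y":0,"z":0.01,"wx":0,"wy":0,"wz":0,"hand":0.5},
  ],
)

```text
time: 15.92
tool_pos: [0.4763, -0.3828, 0.0923]
tool_rot: [-3.139, 0.783, 1.073]
contact_force: [-0.6, -0.4, -0.9]
opening: 0.0593
```

```bash
python3 - <<'E'
from h import *
X=place(-.048,up=.0126,flip=True);np.save('cmd.npy',np.c_[X[1],X[0]]);st();chk()
a=snap('side');cv2.imwrite('pics/p2.png',cv2.resize(a[240:370,215:345],None,fx=4.5,fy=4.5)[:,:,::-1])
E
```

```text
{'time': 15.925, 'tool_pos': [0.4763, -0.3828, 0.0923], 'tool_rot': [-3.1389, 0.7833, 1.0733], 'contact_force': [-0.5962, -0.4269, -0.8627], 'opening': 0.0593, 'qpos': [-0.4331, 0.7474, 1.5096, -0.8828, 1.1463, 0.5578]}
t 15.93 tcp [ 0.4763 -0.3828  0.0923] err [-0.0001  0.001  -0.0013] rot 0.16 F [-0.6 -0.4 -0.9] open 0.0593
```

View pics/p2.png

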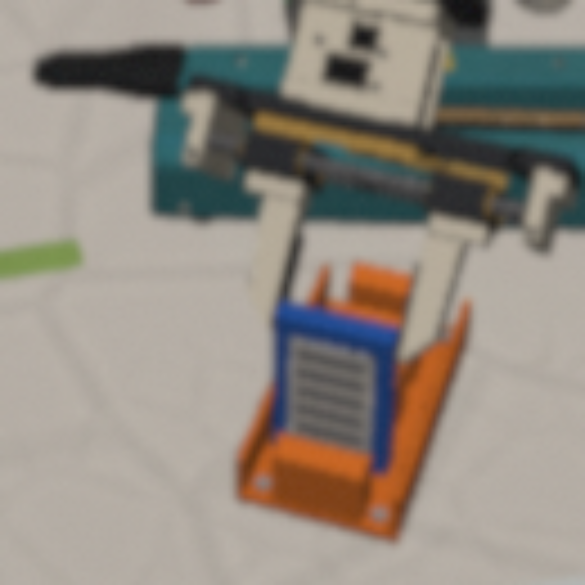

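Emit:
move_arm(
  deltas=[
    {"x":0.003,"y":0,"z":0.003,"wx":0,"wy":0,"wz":0,"hand":0.5},
    {"x":0.006,"y":0,"z":0.006,"wx":0,"wy":0,"wz":0,"hand":0.5},
    {"x":0.008,"y":0,"z":0.008,"wx":0,"wy":0,"wz":0,"hand":0.5},
    {"x":0.008,"y":0,"z":0.008,"wx":0,"wy":0,"wz":0,"hand":0.5},
  ],
)

```text
time: 16.48
tool_pos: [0.4766, -0.3829, 0.0814]
tool_rot: [-3.14, 0.783, 1.072]
contact_force: [0.1, -0.6, -1.3]
opening: 0.059
```

```bash
python3 - <<'E'
from h import *
X=place(-.048,up=.0013,flip=True);np.save('cmd.npy',np.c_[X[1],X[0]]);st();chk()
a=snap('side');h=std_px('side',-.048,.053);C=blue('side',a,h.mean(0)-[0,8])
for c in C: print(cv2.approxPolyDP(cv2.convexHull(c),2,True)[:,0].tolist())
print(h.round(1).tolist())
E
```

```text
{'time': 16.475, 'tool_pos': [0.4766, -0.3829, 0.0814], 'tool_rot': [-3.1401, 0.7832, 1.0724], 'contact_force': [0.0991, -0.6475, -1.3106], 'opening': 0.059, 'qpos': [-0.4331, 0.7632, 1.5145, -0.8904, 1.1328, 0.5762]}
t 16.48 tcp [ 0.4766 -0.3829  0.0814] err [ 0.0002  0.0009 -0.0009] rot 0.14 F [ 0.1 -0.6 -1.3] open 0.059
[[278, 310], [302, 317], [299, 346], [276, 334]]
[[300.0, 350.0], [302.0, 320.6], [274.3, 343.1], [275.0, 313.8], [301.5, 346.0], [303.5, 316.7], [276.0, 339.2], [276.8, 310.0]]
```

Emit:
move_arm(
  deltas=[
    {"x":0.0015,"y":0,"z":0.0015,"wx":0,"wy":0,"wz":0,"hand":0.5},
    {"x":0.0015,"y":0,"z":0.0015,"wx":0,"wy":0,"wz":0,"hand":0.5},
    {"x":0.0015,"y":0,"z":0.0015,"wx":0,"wy":0,"wz":0,"hand":1},
    {"x":0.0015,"y":0,"z":0.0015,"wx":0,"wy":0,"wz":0,"hand":1},
    {"x":0.0015,"y":0,"z":0.0015,"wx":0,"wy":0,"wz":0,"hand":1},
    {"x":0.0015,"y":0,"z":0.0015,"wx":0,"wy":0,"wz":0,"hand":1},
    {"x":0.0015,"y":0,"z":0.0015,"wx":0,"wy":0,"wz":0,"hand":1},
  ],
)

```text
time: 17.4
tool_pos: [0.4767, -0.3829, 0.0796]
tool_rot: [-3.141, 0.783, 1.072]
contact_force: [0.4, 0.5, 0.3]
opening: 0.0917
```

Emit:
move_arm(
  deltas=[
    {"x":0,"y":0,"z":-0.03,"wx":0,"wy":0,"wz":0,"hand":1},
    {"x":0,"y":0,"z":-0.08,"wx":0,"wy":0,"wz":0,"hand":1},
    {"x":-0.08,"y":0,"z":-0.16,"wx":0,"wy":0,"wz":0,"hand":1},
    {"x":-0.08,"y":0,"z":-0.16,"wx":0,"wy":0,"wz":0,"hand":1},
    {"x":-0.08,"y":0,"z":-0.16,"wx":0,"wy":0,"wz":0,"hand":1},
    {"x":-0.08,"y":0,"z":-0.16,"wx":0,"wy":0,"wz":0,"hand":1},
  ],
)

```text
time: 18.15
tool_pos: [0.5033, -0.3334, 0.2488]
tool_rot: [-3.14, 0.783, 1.073]
contact_force: [0.1, -0.4, 0.1]
opening: 0.0922
```

```bash
python3 - <<'E'
from h import *
X=place(-.048,up=.0013,flip=True);R=X[1];p=X[0]+R@[.0015-.08,0,.0015-.16];np.save('cmd.npy',np.c_[R,p]);st();chk()
a=snap('side','s2.png');h=std_px('side',-.048,.053);C=blue('side',a,h.mean(0)-[0,8])
for c in C: print(cv2.approxPolyDP(cv2.convexHull(c),2,True)[:,0].tolist())
t=snap('top','t2.png')
for c in blue('top',t,np.array([175,235]),60):
    r=cv2.minAreaRect(c);P=onz('top',cv2.boxPoints(r),.012);e=[P[1]-P[0],P[2]-P[1]];print('blue',np.round(r[0],1),np.round(P.mean(0),4),[ (round(np.linalg.norm(x),4),round(np.degrees(np.arctan2(x[1],x[0])),1)) for x in e])
B=(.392,.3587)
plan((np.r_[.42,0,.30],down(0)),grasp(B,124,up=.16))
E
```

```text
{'time': 18.15, 'tool_pos': [0.5033, -0.3334, 0.2488], 'tool_rot': [-3.1396, 0.783, 1.0727], 'contact_force': [0.1128, -0.4385, 0.1123], 'opening': 0.0922, 'qpos': [-0.3422, 0.5845, 1.3275, -0.7792, 1.4383, 0.3498]}
t 18.15 tcp [ 0.5033 -0.3334  0.2488] err [-0.0001  0.0007 -0.0011] rot 0.16 F [ 0.1 -0.4  0.1] open 0.0922
[[278, 313], [302, 318], [299, 347], [276, 334]]
blue [190.7 243.7] [0.3917 0.3591 0.012 ] [(np.float64(0.088), np.float64(-56.2)), (np.float64(0.0583), np.float64(-145.7))]
blue [163.2 219.1] [0.481  0.4644 0.012 ] [(np.float64(0.0883), np.float64(-32.8)), (np.float64(0.0592), np.float64(-123.6))]
{'x': 0.1437, 'y': -0.2332, 'z': -0.2146, 'wx': -11.2, 'wy': 44.0, 'wz': -27.1} rows>=5.6
{'x': 0.382, 'y': -0.0437, 'z': 0.1303, 'wx': -13.4, 'wy': -43.6, 'wz': -32.2} rows>=6.5
```

Emit:
move_arm(
  deltas=[
    {"x":0.1437,"y":-0.2332,"z":-0.2146,"wx":-11.2,"wy":44.0,"wz":-27.1,"hand":1},
    {"x":0.1437,"y":-0.2332,"z":-0.2146,"wx":-11.2,"wy":44.0,"wz":-27.1,"hand":1},
    {"x":0.1437,"y":-0.2332,"z":-0.2146,"wx":-11.2,"wy":44.0,"wz":-27.1,"hand":1},
    {"x":0.1437,"y":-0.2332,"z":-0.2146,"wx":-11.2,"wy":44.0,"wz":-27.1,"hand":1},
    {"x":0.1437,"y":-0.2332,"z":-0.2146,"wx":-11.2,"wy":44.0,"wz":-27.1,"hand":1},
    {"x":0.1437,"y":-0.2332,"z":-0.2146,"wx":-11.2,"wy":44.0,"wz":-27.1,"hand":1},
    {"x":0.1437,"y":-0.2332,"z":-0.2146,"wx":-11.2,"wy":44.0,"wz":-27.1,"hand":1},
    {"x":0.1437,"y":-0.2332,"z":-0.2146,"wx":-11.2,"wy":44.0,"wz":-27.1,"hand":1},
  ],
)

```text
time: 19.25
tool_pos: [0.4202, 0.0, 0.2994]
tool_rot: [-3.14, -0.001, 1.571]
contact_force: [0.5, -0.7, -0.0]
opening: 0.0917
```

Emit:
move_arm(
  deltas=[
    {"x":0.382,"y":-0.0437,"z":0.1303,"wx":-13.4,"wy":-43.6,"wz":-32.2,"hand":1},
    {"x":0.382,"y":-0.0437,"z":0.1303,"wx":-13.4,"wy":-43.6,"wz":-32.2,"hand":1},
    {"x":0.382,"y":-0.0437,"z":0.1303,"wx":-13.4,"wy":-43.6,"wz":-32.2,"hand":1},
    {"x":0.382,"y":-0.0437,"z":0.1303,"wx":-13.4,"wy":-43.6,"wz":-32.2,"hand":1},
    {"x":0.382,"y":-0.0437,"z":0.1303,"wx":-13.4,"wy":-43.6,"wz":-32.2,"hand":1},
    {"x":0.382,"y":-0.0437,"z":0.1303,"wx":-13.4,"wy":-43.6,"wz":-32.2,"hand":1},
    {"x":0.382,"y":-0.0437,"z":0.1303,"wx":-13.4,"wy":-43.6,"wz":-32.2,"hand":1},
    {"x":0.382,"y":-0.0437,"z":0.1303,"wx":-13.4,"wy":-43.6,"wz":-32.2,"hand":1},
  ],
)

```text
time: 20.25
tool_pos: [0.3762, 0.3846, 0.1666]
tool_rot: [-3.138, 0.785, 2.17]
contact_force: [0.0, -0.6, 0.6]
opening: 0.0919
```

```bash
python3 - <<'E'
from h import *
st();chk()
a=snap('side','s3.png');t=snap('top','t3.png')
for n,im,nr in(('top',t,(175,235)),('side',a,(235,180))):
  for c in blue(n,im,np.array(nr),60):
    r=cv2.minAreaRect(c);P=onz(n,cv2.boxPoints(r),.012);e=[P[1]-P[0],P[2]-P[1]];print('blue',np.round(r[0],1),np.round(P.mean(0),4),[ (round(np.linalg.norm(x),4),round(np.degrees(np.arctan2(x[1],x[0])),1)) for x in e])
B=(.392,.3587)
plan(grasp(B,124,up=.02),grasp(B,124))
E
```

```text
{'time': 20.25, 'tool_pos': [0.3762, 0.3846, 0.1666], 'tool_rot': [-3.1377, 0.7854, 2.1696], 'contact_force': [0.0425, -0.6352, 0.6178], 'opening': 0.0919, 'qpos': [1.0346, 0.6661, 1.4258, -0.6971, 1.4805, 0.6604]}
t 20.25 tcp [0.3762 0.3846 0.1666] err [-0.0001  0.0027 -0.0029] rot 0.23 F [ 0.  -0.6  0.6] open 0.0919
blue [190.7 243.7] [0.3917 0.3591 0.012 ] [(np.float64(0.088), np.float64(-56.2)), (np.float64(0.0583), np.float64(-145.7))]
blue [163.2 219.1] [0.481  0.4644 0.012 ] [(np.float64(0.0883), np.float64(-32.8)), (np.float64(0.0592), np.float64(-123.6))]
{'x': 0.099, 'y': -0.0, 'z': 0.099, 'wx': 0.0, 'wy': -0.0, 'wz': -0.0} rows>=2.2
{'x': 0.0141, 'y': -0.0, 'z': 0.0142, 'wx': 0.0, 'wy': -0.0, 'wz': -0.0} rows>=0.3
```

Emit:
move_arm(
  deltas=[
    {"x":0.099,"y":0,"z":0.099,"wx":0,"wy":0,"wz":0,"hand":1},
    {"x":0.099,"y":0,"z":0.099,"wx":0,"wy":0,"wz":0,"hand":1},
    {"x":0.099,"y":0,"z":0.099,"wx":0,"wy":0,"wz":0,"hand":1},
    {"x":0.099,"y":0,"z":0.099,"wx":0,"wy":0,"wz":0,"hand":1},
    {"x":0.099,"y":0,"z":0.099,"wx":0,"wy":0,"wz":0,"hand":1},
  ],
)

```text
time: 20.98
tool_pos: [0.3779, 0.3838, 0.0331]
tool_rot: [3.133, 0.783, 2.158]
contact_force: [0.2, 0.9, -0.0]
opening: 0.0919
```

Emit:
move_arm(
  deltas=[
    {"x":0.0141,"y":0,"z":0.0142,"wx":0,"wy":0,"wz":0,"hand":1},
    {"x":0.0141,"y":0,"z":0.0142,"wx":0,"wy":0,"wz":0,"hand":1},
    {"x":0.0141,"y":0,"z":0.0142,"wx":0,"wy":0,"wz":0,"hand":1},
  ],
)

```text
time: 21.35
tool_pos: [0.3768, 0.3829, 0.0105]
tool_rot: [3.139, 0.784, 2.162]
contact_force: [0.5, -1.3, -0.2]
opening: 0.0918
```

Emit:
move_arm(
  deltas=[
    {"x":0,"y":0,"z":0,"wx":0,"wy":0,"wz":0,"hand":0.5},
    {"x":0,"y":0,"z":0,"wx":0,"wy":0,"wz":0,"hand":0.5},
    {"x":0,"y":0,"z":0,"wx":0,"wy":0,"wz":0,"hand":0.5},
    {"x":0,"y":0,"z":0,"wx":0,"wy":0,"wz":0,"hand":0.5},
    {"x":0,"y":0,"z":0,"wx":0,"wy":0,"wz":0,"hand":0.5},
  ],
)

```text
time: 21.98
tool_pos: [0.3768, 0.3829, 0.0106]
tool_rot: [3.139, 0.784, 2.162]
contact_force: [-1.2, 0.5, 1.1]
opening: 0.0589
```

```bash
python3 - <<'E'
from h import *
B=(.392,.3587);st();chk();t=snap('top','t4.png')
for c in blue('top',t,np.array([190,243]),25): print(cv2.contourArea(c),onz('top',cv2.boxPoints(cv2.minAreaRect(c)),.012).round(3).tolist())
X=place(.048,up=.15)
plan(grasp(B,124,up=.25),(np.r_[.42,0,.32],down(0,-10)),(X[0]+[0,0,.03],X[1]),place(.048,up=.055))
E
```

```text
{'time': 21.975, 'tool_pos': [0.3768, 0.3829, 0.0106], 'tool_rot': [3.1389, 0.7839, 2.1621], 'contact_force': [-1.1573, 0.5335, 1.0966], 'opening': 0.0589, 'qpos': [1.0322, 0.8827, 1.5048, -0.7384, 1.2539, 0.8623]}
t 21.98 tcp [0.3768 0.3829 0.0106] err [0.0004 0.001  0.0011] rot 0.12 F [-1.2  0.5  1.1] open 0.0589
344.0 [[0.396, 0.412, 0.012], [0.442, 0.337, 0.012], [0.392, 0.306, 0.012], [0.346, 0.381, 0.012]]
{'x': -0.1767, 'y': 0.0001, 'z': -0.1768, 'wx': 0.0, 'wy': -0.0, 'wz': -0.0} rows>=4.0
{'x': -0.284, 'y': -0.1774, 'z': 0.1982, 'wx': 16.0, 'wy': 33.9, 'wz': 30.6} rows>=6.2
{'x': -0.2907, 'y': 0.0991, 'z': 0.1113, 'wx': -9.0, 'wy': 53.9, 'wz': 28.3} rows>=5.8
{'x': -0.0884, 'y': -0.0001, 'z': 0.0884, 'wx': 0.0, 'wy': -0.0, 'wz': 0.0} rows>=2.0
```

Emit:
move_arm(
  deltas=[
    {"x":-0.1767,"y":0,"z":-0.1768,"wx":0,"wy":0,"wz":0,"hand":0.5},
    {"x":-0.1767,"y":0,"z":-0.1768,"wx":0,"wy":0,"wz":0,"hand":0.5},
    {"x":-0.1767,"y":0,"z":-0.1768,"wx":0,"wy":0,"wz":0,"hand":0.5},
    {"x":-0.1767,"y":0,"z":-0.1768,"wx":0,"wy":0,"wz":0,"hand":0.5},
    {"x":-0.1767,"y":0,"z":-0.1768,"wx":0,"wy":0,"wz":0,"hand":0.5},
    {"x":-0.1767,"y":0,"z":-0.1768,"wx":0,"wy":0,"wz":0,"hand":0.5},
  ],
)

```text
time: 22.78
tool_pos: [0.3763, 0.3821, 0.2596]
tool_rot: [3.14, 0.783, 2.163]
contact_force: [0.5, -0.3, -0.4]
opening: 0.0586
```

Emit:
move_arm(
  deltas=[
    {"x":-0.284,"y":-0.1774,"z":0.1982,"wx":16.0,"wy":33.9,"wz":30.6,"hand":0.5},
    {"x":-0.284,"y":-0.1774,"z":0.1982,"wx":16.0,"wy":33.9,"wz":30.6,"hand":0.5},
    {"x":-0.284,"y":-0.1774,"z":0.1982,"wx":16.0,"wy":33.9,"wz":30.6,"hand":0.5},
    {"x":-0.284,"y":-0.1774,"z":0.1982,"wx":16.0,"wy":33.9,"wz":30.6,"hand":0.5},
    {"x":-0.284,"y":-0.1774,"z":0.1982,"wx":16.0,"wy":33.9,"wz":30.6,"hand":0.5},
    {"x":-0.284,"y":-0.1774,"z":0.1982,"wx":16.0,"wy":33.9,"wz":30.6,"hand":0.5},
    {"x":-0.284,"y":-0.1774,"z":0.1982,"wx":16.0,"wy":33.9,"wz":30.6,"hand":0.5},
    {"x":-0.284,"y":-0.1774,"z":0.1982,"wx":16.0,"wy":33.9,"wz":30.6,"hand":0.5},
  ],
)

```text
time: 23.78
tool_pos: [0.4197, -0.0, 0.3187]
tool_rot: [-3.138, 0.173, 1.569]
contact_force: [-0.4, 0.1, -1.3]
opening: 0.0584
```

Emit:
move_arm(
  deltas=[
    {"x":-0.2907,"y":0.0991,"z":0.1113,"wx":-9.0,"wy":53.9,"wz":28.3,"hand":0.5},
    {"x":-0.2907,"y":0.0991,"z":0.1113,"wx":-9.0,"wy":53.9,"wz":28.3,"hand":0.5},
    {"x":-0.2907,"y":0.0991,"z":0.1113,"wx":-9.0,"wy":53.9,"wz":28.3,"hand":0.5},
    {"x":-0.2907,"y":0.0991,"z":0.1113,"wx":-9.0,"wy":53.9,"wz":28.3,"hand":0.5},
    {"x":-0.2907,"y":0.0991,"z":0.1113,"wx":-9.0,"wy":53.9,"wz":28.3,"hand":0.5},
    {"x":-0.2907,"y":0.0991,"z":0.1113,"wx":-9.0,"wy":53.9,"wz":28.3,"hand":0.5},
    {"x":-0.2907,"y":0.0991,"z":0.1113,"wx":-9.0,"wy":53.9,"wz":28.3,"hand":0.5},
    {"x":-0.2907,"y":0.0991,"z":0.1113,"wx":-9.0,"wy":53.9,"wz":28.3,"hand":0.5},
  ],
)

```text
time: 24.78
tool_pos: [0.52, -0.3031, 0.2602]
tool_rot: [-3.14, -0.788, 1.074]
contact_force: [-0.2, 0.4, -1.4]
opening: 0.059
```

```bash
python3 - <<'E'
from h import *
st();X=place(.048,up=.18);M=np.load('cmd.npy');M[:,3]=X[0];np.save('cmd.npy',M);chk()
a=snap('side');t=snap('top')
cv2.imwrite('pics/p3.png',np.hstack([cv2.resize(x,None,fx=3.5,fy=3.5)[:,:,::-1] for x in(a[230:360,215:325],t[170:300,310:420])]))
E
```

```text
{'time': 24.775, 'tool_pos': [0.52, -0.3031, 0.2602], 'tool_rot': [-3.1397, -0.788, 1.0735], 'contact_force': [-0.2475, 0.4313, -1.3894], 'opening': 0.059, 'qpos': [-0.9999, 0.6189, 1.235, 0.6762, 1.7037, -0.5574]}
t 24.77 tcp [ 0.52   -0.3031  0.2602] err [ 0.001   0.0025 -0.0008] rot 0.24 F [-0.2  0.4 -1.4] open 0.059
```

View pics/p3.png

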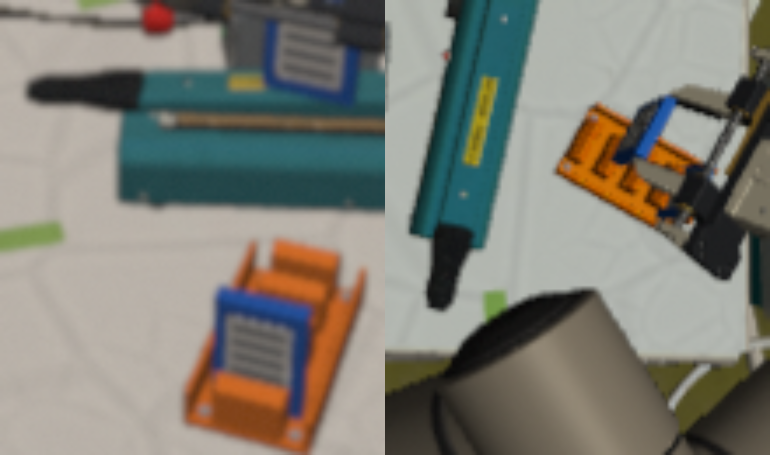

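Emit:
move_arm(
  deltas=[
    {"x":-0.0884,"y":0,"z":0.0884,"wx":0,"wy":0,"wz":0,"hand":0.5},
    {"x":-0.0884,"y":0,"z":0.0884,"wx":0,"wy":0,"wz":0,"hand":0.5},
    {"x":-0.0884,"y":0,"z":0.0884,"wx":0,"wy":0,"wz":0,"hand":0.5},
    {"x":-0.0884,"y":0,"z":0.0884,"wx":0,"wy":0,"wz":0,"hand":0.5},
    {"x":-0.0884,"y":0,"z":0.0884,"wx":0,"wy":0,"wz":0,"hand":0.5},
  ],
)

```text
time: 25.5
tool_pos: [0.5204, -0.3057, 0.1389]
tool_rot: [3.134, -0.786, 1.078]
contact_force: [-0.1, 0.6, -0.8]
opening: 0.0589
```

```bash
python3 - <<'E'
from h import *
X=place(.048,up=.055);np.save('cmd.npy',np.c_[X[1],X[0]]);st();chk()
a=snap('side');h=std_px('side',.048,.053+.055);C=blue('side',a,h.mean(0),30)
for c in C: print(cv2.approxPolyDP(cv2.convexHull(c),2,True)[:,0].tolist())
print(h.round(1).tolist())
t=snap('top');h=std_px('top',.048,.053+.055);C=blue('top',t,h.mean(0),30)
for c in C: print(cv2.approxPolyDP(cv2.convexHull(c),2,True)[:,0].tolist())
print(h.round(1).tolist())
E
```

```text
{'time': 25.5, 'tool_pos': [0.5204, -0.3057, 0.1389], 'tool_rot': [3.1337, -0.7857, 1.0778], 'contact_force': [-0.066, 0.6422, -0.7604], 'opening': 0.0589, 'qpos': [-1.0025, 0.741, 1.3617, 0.6722, 1.5036, -0.7173]}
t 25.5 tcp [ 0.5204 -0.3057  0.1389] err [ 0.0014 -0.0001  0.0029] rot 0.32 F [-0.1  0.6 -0.8] open 0.0589
[[312.4, 302.8], [314.9, 272.7], [287.7, 296.9], [289.0, 266.9], [313.7, 299.4], [316.2, 269.4], [289.2, 293.6], [290.5, 263.7]]
[[383, 202], [374, 217], [379, 203]]
[[378.5, 205.0], [385.0, 202.6], [370.4, 219.5], [376.4, 218.1], [375.5, 203.3], [381.9, 200.9], [367.5, 217.8], [373.3, 216.3]]
```

```bash
python3 - <<'E'
from h import *
a=snap('side');t=snap('top')
for n,im in(('side',a),('top',t)):
    im=im.copy()
    for p in std_px(n,.048,.111): cv2.circle(im,tuple(np.round(p*16).astype(int)),8,(255,0,255),-1,shift=4)
    if n=='side': a2=cv2.resize(im[245:345,260:340],None,fx=5,fy=5,interpolation=0)
    else: t2=cv2.resize(im[180:280,340:420],None,fx=5,fy=5,interpolation=0)
cv2.imwrite('pics/p4.png',np.hstack([a2,t2])[:,:,::-1])
E
```

```text
(no output)
```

View pics/p4.png

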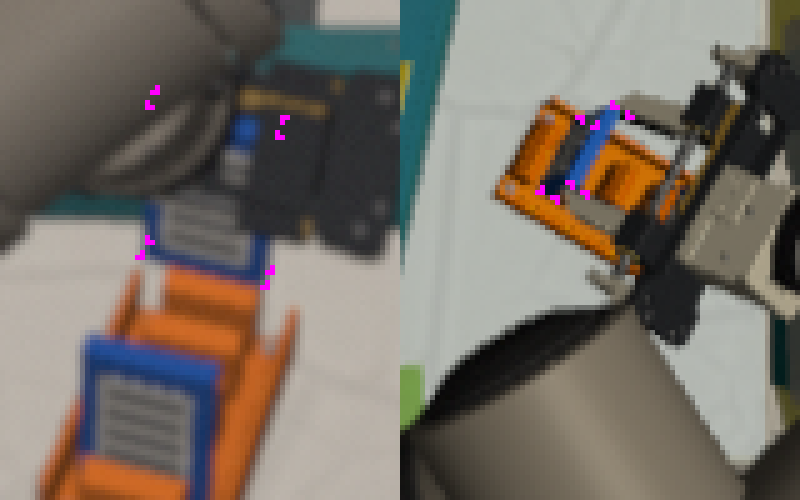

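Emit:
move_arm(
  deltas=[
    {"x":-0.0061,"y":0,"z":0.0039,"wx":0,"wy":0,"wz":0,"hand":0.5},
    {"x":-0.0111,"y":0,"z":0.0089,"wx":0,"wy":0,"wz":0,"hand":0.5},
    {"x":-0.0161,"y":0,"z":0.0139,"wx":0,"wy":0,"wz":0,"hand":0.5},
    {"x":-0.0211,"y":0,"z":0.0189,"wx":0,"wy":0,"wz":0,"hand":0.5},
    {"x":-0.0211,"y":0,"z":0.0189,"wx":0,"wy":0,"wz":0,"hand":0.5},
  ],
)

```text
time: 26.32
tool_pos: [0.5184, -0.306, 0.1065]
tool_rot: [-3.14, -0.789, 1.07]
contact_force: [0.6, 1.0, -0.6]
opening: 0.0591
```

Emit:
move_arm(
  deltas=[
    {"x":-0.005,"y":0,"z":0.005,"wx":0,"wy":0,"wz":0,"hand":0.5},
    {"x":-0.01,"y":0,"z":0.01,"wx":0,"wy":0,"wz":0,"hand":0.5},
    {"x":-0.01,"y":0,"z":0.01,"wx":0,"wy":0,"wz":0,"hand":0.5},
  ],
)

```text
time: 26.7
tool_pos: [0.5184, -0.3059, 0.0925]
tool_rot: [-3.14, -0.789, 1.071]
contact_force: [-0.4, -0.3, -1.4]
opening: 0.0591
```

```bash
python3 - <<'E'
from h import *
X=place(.0465,up=.0126);np.save('cmd.npy',np.c_[X[1],X[0]]);chk()
E
```

```text
t 26.7 tcp [ 0.5184 -0.3059  0.0925] err [ 0.0001  0.001  -0.0011] rot 0.2 F [-0.4 -0.3 -1.4] open 0.0591
```

Emit:
move_arm(
  deltas=[
    {"x":-0.003,"y":0,"z":0.003,"wx":0,"wy":0,"wz":0,"hand":0.5},
    {"x":-0.006,"y":0,"z":0.006,"wx":0,"wy":0,"wz":0,"hand":0.5},
    {"x":-0.008,"y":0,"z":0.008,"wx":0,"wy":0,"wz":0,"hand":0.5},
    {"x":-0.009,"y":0,"z":0.009,"wx":0,"wy":0,"wz":0,"hand":0.5},
    {"x":-0.009,"y":0,"z":0.009,"wx":0,"wy":0,"wz":0,"hand":0.5},
  ],
)

```text
time: 27.32
tool_pos: [0.5188, -0.3056, 0.0832]
tool_rot: [3.14, -0.792, 1.074]
contact_force: [-4.1, 1.7, 14.4]
opening: 0.0593
```

Emit:
move_arm(
  deltas=[
    {"x":0,"y":0,"z":0,"wx":0,"wy":0,"wz":0,"hand":1},
    {"x":0,"y":0,"z":0,"wx":0,"wy":0,"wz":0,"hand":1},
    {"x":0,"y":0,"z":0,"wx":0,"wy":0,"wz":0,"hand":1},
    {"x":0,"y":0,"z":0,"wx":0,"wy":0,"wz":0,"hand":1},
    {"x":0,"y":0,"z":0,"wx":0,"wy":0,"wz":0,"hand":1},
  ],
)

```text
time: 27.95
tool_pos: [0.5186, -0.3062, 0.0804]
tool_rot: [3.142, -0.788, 1.072]
contact_force: [-0.0, -0.0, -0.9]
opening: 0.092
```

Emit:
move_arm(
  deltas=[
    {"x":0,"y":0,"z":-0.03,"wx":0,"wy":0,"wz":0,"hand":1},
    {"x":0,"y":0,"z":-0.08,"wx":0,"wy":0,"wz":0,"hand":1},
    {"x":0.08,"y":0,"z":-0.16,"wx":0,"wy":0,"wz":0,"hand":1},
    {"x":0.08,"y":0,"z":-0.16,"wx":0,"wy":0,"wz":0,"hand":1},
    {"x":0.08,"y":0,"z":-0.16,"wx":0,"wy":0,"wz":0,"hand":1},
    {"x":0.08,"y":0,"z":-0.16,"wx":0,"wy":0,"wz":0,"hand":1},
  ],
)

```text
time: 28.7
tool_pos: [0.4911, -0.356, 0.2494]
tool_rot: [-3.141, -0.788, 1.071]
contact_force: [-0.2, 0.2, -1.1]
opening: 0.0919
```

```bash
python3 - <<'E'
from h import *
X=place(.0465,up=.0126);R=X[1];p=X[0]+R@[-.009+.08,0,.009-.16];np.save('cmd.npy',np.c_[R,p]);chk()
a=snap('side','s5.png');t=snap('top','t5.png')
for x in(-.048,.048):
  h=std_px('side',x,.053);C=blue('side',a,h.mean(0)-[0,6],14)
  for c in C: print(cv2.approxPolyDP(cv2.convexHull(c),2,True)[:,0].tolist())
  print('pred',h.round(1)[1::2].tolist())
for c in blue('top',t,np.array([175,235]),60):
    r=cv2.minAreaRect(c);P=onz('top',cv2.boxPoints(r),.012);e=[P[1]-P[0],P[2]-P[1]];print('blue',np.round(r[0],1),np.round(P.mean(0),4),[ (round(np.linalg.norm(x),4),round(np.degrees(np.arctan2(x[1],x[0])),1)) for x in e])
C=(.481,.4644)
plan((np.r_[.42,0,.30],down(0)),grasp(C,146.8,up=.16),grasp(C,146.8,up=.02),grasp(C,146.8))
E
```

```text
t 28.7 tcp [ 0.4911 -0.356   0.2494] err [-0.0001  0.0006 -0.0012] rot 0.17 F [-0.2  0.2 -1.1] open 0.0919
[[278, 313], [302, 318], [299, 347], [276, 334]]
pred [[302.0, 320.6], [275.0, 313.8], [303.5, 316.7], [276.8, 310.0]]
[[289, 283], [313, 288], [310, 314], [288, 306]]
pred [[313.3, 291.4], [288.2, 285.5], [314.6, 288.1], [289.7, 282.3]]
blue [163.2 219.1] [0.481  0.4644 0.012 ] [(np.float64(0.0883), np.float64(-32.8)), (np.float64(0.0592), np.float64(-123.6))]
{'x': 0.2322, 'y': -0.2332, 'z': 0.1623, 'wx': 11.2, 'wy': -44.0, 'wz': -27.1} rows>=5.9
{'x': 0.4797, 'y': 0.0374, 'z': 0.1308, 'wx': -22.2, 'wy': -41.2, 'wz': -53.8} rows>=8.0
{'x': 0.099, 'y': 0.0001, 'z': 0.099, 'wx': -0.0, 'wy': -0.0, 'wz': 0.0} rows>=2.2
{'x': 0.0141, 'y': 0.0, 'z': 0.0142, 'wx': -0.0, 'wy': -0.0, 'wz': 0.0} rows>=0.3
```

Emit:
move_arm(
  deltas=[
    {"x":0.2322,"y":-0.2332,"z":0.1623,"wx":11.2,"wy":-44.0,"wz":-27.1,"hand":1},
    {"x":0.2322,"y":-0.2332,"z":0.1623,"wx":11.2,"wy":-44.0,"wz":-27.1,"hand":1},
    {"x":0.2322,"y":-0.2332,"z":0.1623,"wx":11.2,"wy":-44.0,"wz":-27.1,"hand":1},
    {"x":0.2322,"y":-0.2332,"z":0.1623,"wx":11.2,"wy":-44.0,"wz":-27.1,"hand":1},
    {"x":0.2322,"y":-0.2332,"z":0.1623,"wx":11.2,"wy":-44.0,"wz":-27.1,"hand":1},
    {"x":0.2322,"y":-0.2332,"z":0.1623,"wx":11.2,"wy":-44.0,"wz":-27.1,"hand":1},
    {"x":0.2322,"y":-0.2332,"z":0.1623,"wx":11.2,"wy":-44.0,"wz":-27.1,"hand":1},
    {"x":0.2322,"y":-0.2332,"z":0.1623,"wx":11.2,"wy":-44.0,"wz":-27.1,"hand":1},
  ],
)

```text
time: 29.8
tool_pos: [0.4199, -0.0, 0.2994]
tool_rot: [3.141, -0.003, 1.571]
contact_force: [-0.1, -0.2, -0.2]
opening: 0.0921
```

Emit:
move_arm(
  deltas=[
    {"x":0.24,"y":0.0187,"z":0.0654,"wx":-11.1,"wy":-20.6,"wz":-26.9,"hand":1},
    {"x":0.24,"y":0.0187,"z":0.0654,"wx":-11.1,"wy":-20.6,"wz":-26.9,"hand":1},
    {"x":0.24,"y":0.0187,"z":0.0654,"wx":-11.1,"wy":-20.6,"wz":-26.9,"hand":1},
    {"x":0.24,"y":0.0187,"z":0.0654,"wx":-11.1,"wy":-20.6,"wz":-26.9,"hand":1},
    {"x":0.4797,"y":0.0374,"z":0.1308,"wx":-11.1,"wy":-20.6,"wz":-26.9,"hand":1},
    {"x":0.4797,"y":0.0374,"z":0.1308,"wx":-11.1,"wy":-20.6,"wz":-26.9,"hand":1},
    {"x":0.4797,"y":0.0374,"z":0.1308,"wx":-11.1,"wy":-20.6,"wz":-26.9,"hand":1},
    {"x":0.4797,"y":0.0374,"z":0.1308,"wx":-11.1,"wy":-20.6,"wz":-26.9,"hand":1},
  ],
)

```text
time: 30.8
tool_pos: [0.4599, 0.4802, 0.1685]
tool_rot: [3.032, 0.39, 2.022]
contact_force: [1.4, -0.4, 0.9]
opening: 0.0918
```

```bash
python3 - <<'E'
from h import *
p0=np.r_[.42,0,.30];R0=down(0)
p=p0+R0@[.4797,.0374,.1308];R=R0@Ro.from_rotvec([-11.1,-20.6,-26.9],degrees=True).as_matrix();np.save('cmd.npy',np.c_[R,p]);chk()
t=snap('top','t6.png')
for c in blue('top',t,np.array([165,220]),60):
    r=cv2.minAreaRect(c);P=onz('top',cv2.boxPoints(r),.012);e=[P[1]-P[0],P[2]-P[1]];print('blue',np.round(r[0],1),np.round(P.mean(0),4),[ (round(np.linalg.norm(x),4),round(np.degrees(np.arctan2(x[1],x[0])),1)) for x in e])
C=(.481,.4644)
plan(grasp(C,146.8,up=.16),grasp(C,146.8,up=.02),grasp(C,146.8))
E
```

```text
t 30.8 tcp [0.4599 0.4802 0.1685] err [ 0.0025  0.0005 -0.0007] rot 0.21 F [ 1.4 -0.4  0.9] open 0.0918
blue [163.2 219.1] [0.481  0.4644 0.012 ] [(np.float64(0.0883), np.float64(-32.8)), (np.float64(0.0592), np.float64(-123.6))]
{'x': -0.0002, 'y': 0.0002, 'z': -0.0002, 'wx': -11.2, 'wy': -20.6, 'wz': -26.8} rows>=3.3
{'x': 0.099, 'y': -0.0001, 'z': 0.0989, 'wx': 0.0, 'wy': 0.0, 'wz': -0.0} rows>=2.2
{'x': 0.0142, 'y': -0.0, 'z': 0.0142, 'wx': 0.0, 'wy': 0.0, 'wz': -0.0} rows>=0.3
```

Emit:
move_arm(
  deltas=[
    {"x":0,"y":0,"z":0,"wx":-11.2,"wy":-20.6,"wz":-26.8,"hand":1},
    {"x":0,"y":0,"z":0,"wx":-11.2,"wy":-20.6,"wz":-26.8,"hand":1},
    {"x":0,"y":0,"z":0,"wx":-11.2,"wy":-20.6,"wz":-26.8,"hand":1},
    {"x":0,"y":0,"z":0,"wx":-11.2,"wy":-20.6,"wz":-26.8,"hand":1},
    {"x":0,"y":0,"z":0,"wx":-11.2,"wy":-20.6,"wz":-26.8,"hand":1},
    {"x":0,"y":0,"z":0,"wx":-11.2,"wy":-20.6,"wz":-26.8,"hand":1},
  ],
)

```text
time: 31.6
tool_pos: [0.4592, 0.4793, 0.1704]
tool_rot: [3.135, 0.785, 2.554]
contact_force: [0.3, -0.1, 0.5]
opening: 0.0919
```

Emit:
move_arm(
  deltas=[
    {"x":0.099,"y":0,"z":0.0989,"wx":0,"wy":0,"wz":0,"hand":1},
    {"x":0.099,"y":0,"z":0.0989,"wx":0,"wy":0,"wz":0,"hand":1},
    {"x":0.099,"y":0,"z":0.0989,"wx":0,"wy":0,"wz":0,"hand":1},
    {"x":0.099,"y":0,"z":0.0989,"wx":0,"wy":0,"wz":0,"hand":1},
    {"x":0.099,"y":0,"z":0.0989,"wx":0,"wy":0,"wz":0,"hand":1},
  ],
)

```text
time: 32.22
tool_pos: [0.4594, 0.4821, 0.034]
tool_rot: [3.128, 0.786, 2.552]
contact_force: [0.5, 0.3, 0.7]
opening: 0.0918
```

```bash
python3 - <<'E'
from h import *
C=(.481,.4644);X=grasp(C,146.8,up=.02);np.save('cmd.npy',np.c_[X[1],X[0]]);st();chk()
t=snap('top','t7.png');a=snap('side','s7.png')
for c in blue('top',t,np.array([165,220]),60):
    r=cv2.minAreaRect(c);print(np.round(r[0],1),r[1])
for c in blue('side',a,proj('side',[.481,.464,.012])[0],40):
    r=cv2.minAreaRect(c);print(np.round(r[0],1),r[1], onz('side',[r[0]],.012))
E
```

```text
{'time': 32.225, 'tool_pos': [0.4594, 0.4821, 0.034], 'tool_rot': [3.1282, 0.786, 2.5519], 'contact_force': [0.4876, 0.3469, 0.748], 'opening': 0.0918, 'qpos': [1.0345, 0.8981, 1.3706, -0.9036, 1.1204, 0.567]}
t 32.23 tcp [0.4594 0.4821 0.034 ] err [0.0018 0.0024 0.0045] rot 0.54 F [0.5 0.3 0.7] open 0.0918
[163.2 219.1] (15.862805366516113, 23.948719024658203)
```

Emit:
move_arm(
  deltas=[
    {"x":0.0142,"y":0,"z":0.0142,"wx":0,"wy":0,"wz":0,"hand":1},
    {"x":0.0142,"y":0,"z":0.0142,"wx":0,"wy":0,"wz":0,"hand":1},
    {"x":0.0142,"y":0,"z":0.0142,"wx":0,"wy":0,"wz":0,"hand":1},
    {"x":0.0142,"y":0,"z":0.0142,"wx":0,"wy":0,"wz":0,"hand":1},
  ],
)

```text
time: 32.83
tool_pos: [0.4583, 0.481, 0.0111]
tool_rot: [3.135, 0.786, 2.557]
contact_force: [-0.2, -0.5, -0.6]
opening: 0.0919
```

Emit:
move_arm(
  deltas=[
    {"x":0,"y":0,"z":0,"wx":0,"wy":0,"wz":0,"hand":0.5},
    {"x":0,"y":0,"z":0,"wx":0,"wy":0,"wz":0,"hand":0.5},
    {"x":0,"y":0,"z":0,"wx":0,"wy":0,"wz":0,"hand":0.5},
    {"x":0,"y":0,"z":0,"wx":0,"wy":0,"wz":0,"hand":0.5},
    {"x":0,"y":0,"z":0,"wx":0,"wy":0,"wz":0,"hand":0.5},
  ],
)

```text
time: 33.45
tool_pos: [0.4582, 0.4808, 0.0109]
tool_rot: [3.135, 0.786, 2.557]
contact_force: [-1.4, -0.1, 0.1]
opening: 0.059
```

```bash
python3 - <<'E'
from h import *
C=(.481,.4644);X=grasp(C,146.8);np.save('cmd.npy',np.c_[X[1],X[0]]);st();chk()
X=place(.015,up=.18)
plan(grasp(C,146.8,up=.25),(np.r_[.42,0.08,.32],down(10,-10)),X,place(.015,up=.045))
E
```

```text
{'time': 33.45, 'tool_pos': [0.4582, 0.4808, 0.0109], 'tool_rot': [3.1353, 0.7859, 2.5571], 'contact_force': [-1.3562, -0.0889, 0.0927], 'opening': 0.059, 'qpos': [1.0349, 0.9312, 1.3755, -0.9161, 1.0999, 0.5961]}
t 33.45 tcp [0.4582 0.4808 0.0109] err [0.0006 0.0011 0.0014] rot 0.26 F [-1.4 -0.1  0.1] open 0.059
{'x': -0.1768, 'y': 0.0, 'z': -0.1768, 'wx': 0.0, 'wy': 0.0, 'wz': 0.0} rows>=4.0
{'x': -0.1753, 'y': -0.3551, 'z': 0.0898, 'wx': 21.9, 'wy': 33.0, 'wz': 42.1} rows>=6.5
{'x': -0.406, 'y': 0.0096, 'z': 0.1315, 'wx': -12.0, 'wy': 52.8, 'wz': 38.3} rows>=6.8
{'x': -0.0954, 'y': 0.0001, 'z': 0.0955, 'wx': -0.0, 'wy': 0.0, 'wz': -0.0} rows>=2.2
```

Emit:
move_arm(
  deltas=[
    {"x":-0.1768,"y":0,"z":-0.1768,"wx":0,"wy":0,"wz":0,"hand":0.5},
    {"x":-0.1768,"y":0,"z":-0.1768,"wx":0,"wy":0,"wz":0,"hand":0.5},
    {"x":-0.1768,"y":0,"z":-0.1768,"wx":0,"wy":0,"wz":0,"hand":0.5},
    {"x":-0.1768,"y":0,"z":-0.1768,"wx":0,"wy":0,"wz":0,"hand":0.5},
    {"x":-0.1768,"y":0,"z":-0.1768,"wx":0,"wy":0,"wz":0,"hand":0.5},
    {"x":-0.1768,"y":0,"z":-0.1768,"wx":0,"wy":0,"wz":0,"hand":0.5},
  ],
)

```text
time: 34.2
tool_pos: [0.4572, 0.4797, 0.2601]
tool_rot: [3.136, 0.785, 2.558]
contact_force: [-0.2, 0.1, -1.7]
opening: 0.0591
```

Emit:
move_arm(
  deltas=[
    {"x":-0.1753,"y":-0.3551,"z":0.0898,"wx":21.9,"wy":33.0,"wz":42.1,"hand":0.5},
    {"x":-0.1753,"y":-0.3551,"z":0.0898,"wx":21.9,"wy":33.0,"wz":42.1,"hand":0.5},
    {"x":-0.1753,"y":-0.3551,"z":0.0898,"wx":21.9,"wy":33.0,"wz":42.1,"hand":0.5},
    {"x":-0.1753,"y":-0.3551,"z":0.0898,"wx":21.9,"wy":33.0,"wz":42.1,"hand":0.5},
    {"x":-0.1753,"y":-0.3551,"z":0.0898,"wx":21.9,"wy":33.0,"wz":42.1,"hand":0.5},
    {"x":-0.1753,"y":-0.3551,"z":0.0898,"wx":21.9,"wy":33.0,"wz":42.1,"hand":0.5},
    {"x":-0.1753,"y":-0.3551,"z":0.0898,"wx":21.9,"wy":33.0,"wz":42.1,"hand":0.5},
    {"x":-0.1753,"y":-0.3551,"z":0.0898,"wx":21.9,"wy":33.0,"wz":42.1,"hand":0.5},
  ],
)

```text
time: 35.2
tool_pos: [0.419, 0.078, 0.3185]
tool_rot: [3.141, 0.172, 1.741]
contact_force: [0.3, 0.8, -1.2]
opening: 0.0589
```

```bash
python3 - <<'E'
from h import *
R=down(10,-10);np.save('cmd.npy',np.c_[R,[.42,.08,.32]]);st();chk();plan(place(.015,up=.18),place(.015,up=.045))
E
```

```text
{'time': 35.2, 'tool_pos': [0.419, 0.078, 0.3185], 'tool_rot': [3.1408, 0.1717, 1.7411], 'contact_force': [0.3412, 0.811, -1.2083], 'opening': 0.0589, 'qpos': [0.1322, 0.1043, 1.594, -0.1731, 1.4378, -0.0156]}
t 35.2 tcp [0.419  0.078  0.3185] err [-0.001  -0.002  -0.0015] rot 0.29 F [ 0.3  0.8 -1.2] open 0.0589
{'x': -0.4061, 'y': 0.0099, 'z': 0.1315, 'wx': -12.1, 'wy': 52.8, 'wz': 38.2} rows>=6.8
{'x': -0.0954, 'y': -0.0001, 'z': 0.0955, 'wx': 0.0, 'wy': 0.0, 'wz': 0.0} rows>=2.2
```

Emit:
move_arm(
  deltas=[
    {"x":-0.4061,"y":0.0099,"z":0.1315,"wx":-12.1,"wy":52.8,"wz":38.2,"hand":0.5},
    {"x":-0.4061,"y":0.0099,"z":0.1315,"wx":-12.1,"wy":52.8,"wz":38.2,"hand":0.5},
    {"x":-0.4061,"y":0.0099,"z":0.1315,"wx":-12.1,"wy":52.8,"wz":38.2,"hand":0.5},
    {"x":-0.4061,"y":0.0099,"z":0.1315,"wx":-12.1,"wy":52.8,"wz":38.2,"hand":0.5},
    {"x":-0.4061,"y":0.0099,"z":0.1315,"wx":-12.1,"wy":52.8,"wz":38.2,"hand":0.5},
    {"x":-0.4061,"y":0.0099,"z":0.1315,"wx":-12.1,"wy":52.8,"wz":38.2,"hand":0.5},
    {"x":-0.4061,"y":0.0099,"z":0.1315,"wx":-12.1,"wy":52.8,"wz":38.2,"hand":0.5},
    {"x":-0.4061,"y":0.0099,"z":0.1315,"wx":-12.1,"wy":52.8,"wz":38.2,"hand":0.5},
  ],
)

```text
time: 36.2
tool_pos: [0.5026, -0.3374, 0.2527]
tool_rot: [-3.13, -0.795, 1.059]
contact_force: [-0.2, -0.3, -1.1]
opening: 0.0586
```

Emit:
move_arm(
  deltas=[
    {"x":-0.0954,"y":0,"z":0.0955,"wx":0,"wy":0,"wz":0,"hand":0.5},
    {"x":-0.0954,"y":0,"z":0.0955,"wx":0,"wy":0,"wz":0,"hand":0.5},
    {"x":-0.0954,"y":0,"z":0.0955,"wx":0,"wy":0,"wz":0,"hand":0.5},
    {"x":-0.0954,"y":0,"z":0.0955,"wx":0,"wy":0,"wz":0,"hand":0.5},
    {"x":-0.0954,"y":0,"z":0.0955,"wx":0,"wy":0,"wz":0,"hand":0.5},
  ],
)

```text
time: 36.83
tool_pos: [0.5047, -0.3345, 0.1272]
tool_rot: [3.133, -0.788, 1.079]
contact_force: [0.9, 0.1, 0.1]
opening: 0.0588
```

```bash
python3 - <<'E'
from h import *
chk();a=snap('side');t=snap('top')
for n,im in(('side',a),('top',t)):
    im=im.copy()
    for p in std_px(n,.016,.098): cv2.circle(im,tuple(np.round(p*16).astype(int)),8,(255,0,255),-1,shift=4)
    if n=='side': a2=cv2.resize(im[245:345,260:340],None,fx=5,fy=5,interpolation=0)
    else: t2=cv2.resize(im[180:280,340:420],None,fx=5,fy=5,interpolation=0)
cv2.imwrite('pics/p5.png',np.hstack([a2,t2])[:,:,::-1])
E
```

```text
t 36.83 tcp [ 0.5047 -0.3345  0.1272] err [0.0014 0.0001 0.0012] rot 0.34 F [0.9 0.1 0.1] open 0.0588
```

View pics/p5.png

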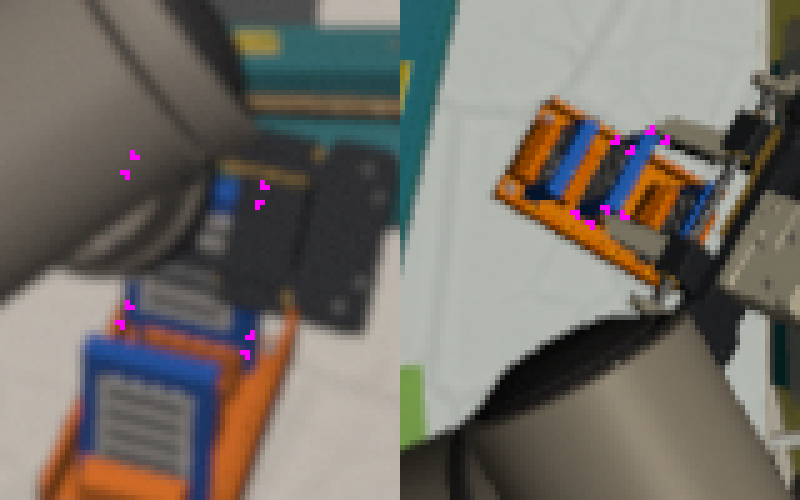

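Emit:
move_arm(
  deltas=[
    {"x":-0.005,"y":0,"z":0.005,"wx":0,"wy":0,"wz":0,"hand":0.5},
    {"x":-0.01,"y":0,"z":0.01,"wx":0,"wy":0,"wz":0,"hand":0.5},
    {"x":-0.015,"y":0,"z":0.015,"wx":0,"wy":0,"wz":0,"hand":0.5},
    {"x":-0.02,"y":0,"z":0.02,"wx":0,"wy":0,"wz":0,"hand":0.5},
    {"x":-0.023,"y":0,"z":0.023,"wx":0,"wy":0,"wz":0,"hand":0.5},
    {"x":-0.023,"y":0,"z":0.023,"wx":0,"wy":0,"wz":0,"hand":0.5},
  ],
)

```text
time: 37.67
tool_pos: [0.5036, -0.3337, 0.0916]
tool_rot: [3.14, -0.79, 1.073]
contact_force: [-0.5, -0.1, -1.3]
opening: 0.0587
```

Emit:
move_arm(
  deltas=[
    {"x":-0.003,"y":0,"z":0.003,"wx":0,"wy":0,"wz":0,"hand":0.5},
    {"x":-0.005,"y":0,"z":0.005,"wx":0,"wy":0,"wz":0,"hand":0.5},
    {"x":-0.007,"y":0,"z":0.007,"wx":0,"wy":0,"wz":0,"hand":0.5},
    {"x":-0.007,"y":0,"z":0.007,"wx":0,"wy":0,"wz":0,"hand":0.5},
  ],
)

```text
time: 38.17
tool_pos: [0.5038, -0.3339, 0.0827]
tool_rot: [3.138, -0.79, 1.075]
contact_force: [-1.0, -0.8, 3.6]
opening: 0.0591
```

Emit:
move_arm(
  deltas=[
    {"x":0,"y":0,"z":0,"wx":0,"wy":0,"wz":0,"hand":1},
    {"x":0,"y":0,"z":0,"wx":0,"wy":0,"wz":0,"hand":1},
    {"x":0,"y":0,"z":0,"wx":0,"wy":0,"wz":0,"hand":1},
    {"x":0,"y":0,"z":0,"wx":0,"wy":0,"wz":0,"hand":1},
    {"x":0,"y":0,"z":0,"wx":0,"wy":0,"wz":0,"hand":1},
  ],
)

```text
time: 38.8
tool_pos: [0.5038, -0.3338, 0.0821]
tool_rot: [3.139, -0.79, 1.074]
contact_force: [-1.0, 0.1, 0.2]
opening: 0.0917
```

Emit:
move_arm(
  deltas=[
    {"x":0,"y":0,"z":-0.03,"wx":0,"wy":0,"wz":0,"hand":1},
    {"x":0,"y":0,"z":-0.08,"wx":0,"wy":0,"wz":0,"hand":1},
    {"x":0.08,"y":0,"z":-0.16,"wx":0,"wy":0,"wz":0,"hand":1},
    {"x":0.08,"y":0,"z":-0.16,"wx":0,"wy":0,"wz":0,"hand":1},
    {"x":0.08,"y":0,"z":-0.16,"wx":0,"wy":0,"wz":0,"hand":1},
    {"x":0.08,"y":0,"z":-0.16,"wx":0,"wy":0,"wz":0,"hand":1},
  ],
)

```text
time: 39.55
tool_pos: [0.4759, -0.3837, 0.251]
tool_rot: [3.14, -0.79, 1.073]
contact_force: [0.3, -0.7, -0.8]
opening: 0.0917
```

```bash
python3 - <<'E'
from h import *
X=place(.015,up=.045);R=X[1];p=X[0]+R@[-.03+.08,0,.03-.16];np.save('cmd.npy',np.c_[R,p]);chk()
a=snap('side','s8.png');t=snap('top','t8.png')
for n,im in(('side',a),('top',t)):
    if n=='side': a2=cv2.resize(im[255:355,260:340],None,fx=5,fy=5,interpolation=2)
    else: t2=cv2.resize(im[180:280,340:420],None,fx=5,fy=5,interpolation=2)
cv2.imwrite('pics/p6.png',np.hstack([a2,t2])[:,:,::-1])
for x in(-.048,.016,.048):
  h=std_px('side',x,.053);C=blue('side',a,h.mean(0)-[0,6],10)
  for c in C: print(x,cv2.approxPolyDP(cv2.convexHull(c),2,True)[:,0].tolist())
  print('pred',h.round(1)[1::2].tolist())
H=cv2.cvtColor(a,cv2.COLOR_RGB2HSV)
m=cv2.inRange(H,(0,180,120),(5,255,255))|cv2.inRange(H,(172,180,120),(180,255,255))
for c in cv2.findContours(m,0,2)[0]:
    if cv2.contourArea(c)>6: r=cv2.minAreaRect(c);print('red',r[0], onz('side',[r[0]],.065).round(4))
R=down(-92.5)
plan((np.r_[.50,-.12,.32],down(-60,20)),(np.r_[.589,.03,.30],R),(np.r_[.589,.03,.158],R))
E
```

```text
t 39.55 tcp [ 0.4759 -0.3837  0.251 ] err [-0.0003  0.0005 -0.0023] rot 0.26 F [ 0.3 -0.7 -0.8] open 0.0917
pred [[302.0, 320.6], [275.0, 313.8], [303.5, 316.7], [276.8, 310.0]]
0.016 [[289, 283], [313, 288], [310, 314], [299, 347], [276, 334], [277, 314]]
pred [[309.8, 300.7], [284.0, 294.5], [311.1, 297.1], [285.6, 291.1]]
pred [[313.3, 291.4], [288.2, 285.5], [314.6, 288.1], [289.7, 282.3]]
red (395.25006103515625, 286.2500305175781) [[ 0.7575 -0.3007  0.065 ]]
{'x': 0.2193, 'y': -0.1055, 'z': 0.125, 'wx': -17.0, 'wy': -24.4, 'wz': 26.7} rows>=4.4
{'x': 0.1361, 'y': -0.0855, 'z': 0.0707, 'wx': -5.7, 'wy': -19.4, 'wz': 32.2} rows>=3.6
{'x': -0.0001, 'y': -0.0, 'z': 0.142, 'wx': 0.0, 'wy': -0.0, 'wz': -0.0} rows>=2.3
```

View pics/p6.png

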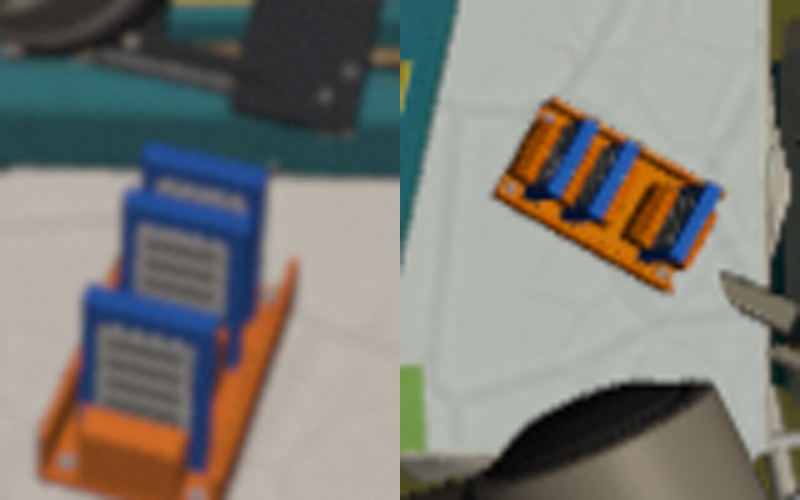

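Emit:
move_arm(
  deltas=[
    {"x":0.2193,"y":-0.1055,"z":0.125,"wx":-17.0,"wy":-24.4,"wz":26.7,"hand":0},
    {"x":0.2193,"y":-0.1055,"z":0.125,"wx":-17.0,"wy":-24.4,"wz":26.7,"hand":0},
    {"x":0.2193,"y":-0.1055,"z":0.125,"wx":-17.0,"wy":-24.4,"wz":26.7,"hand":0},
    {"x":0.2193,"y":-0.1055,"z":0.125,"wx":-17.0,"wy":-24.4,"wz":26.7,"hand":0},
    {"x":0.2193,"y":-0.1055,"z":0.125,"wx":-17.0,"wy":-24.4,"wz":26.7,"hand":0},
    {"x":0.2193,"y":-0.1055,"z":0.125,"wx":-17.0,"wy":-24.4,"wz":26.7,"hand":0},
    {"x":0.2193,"y":-0.1055,"z":0.125,"wx":-17.0,"wy":-24.4,"wz":26.7,"hand":0},
  ],
)

```text
time: 40.52
tool_pos: [0.4994, -0.1202, 0.318]
tool_rot: [-3.139, -0.352, 0.523]
contact_force: [-0.2, -0.5, -0.7]
opening: 0.0263
```

Emit:
move_arm(
  deltas=[
    {"x":0.1361,"y":-0.0855,"z":0.0707,"wx":-5.7,"wy":-19.4,"wz":32.2,"hand":0},
    {"x":0.1361,"y":-0.0855,"z":0.0707,"wx":-5.7,"wy":-19.4,"wz":32.2,"hand":0},
    {"x":0.1361,"y":-0.0855,"z":0.0707,"wx":-5.7,"wy":-19.4,"wz":32.2,"hand":0},
    {"x":0.1361,"y":-0.0855,"z":0.0707,"wx":-5.7,"wy":-19.4,"wz":32.2,"hand":0},
    {"x":0.1361,"y":-0.0855,"z":0.0707,"wx":-5.7,"wy":-19.4,"wz":32.2,"hand":0},
    {"x":0.1361,"y":-0.0855,"z":0.0707,"wx":-5.7,"wy":-19.4,"wz":32.2,"hand":0},
  ],
)

```text
time: 41.28
tool_pos: [0.5892, 0.0294, 0.2976]
tool_rot: [-3.139, -0.001, -0.044]
contact_force: [0.3, -1.1, 1.3]
opening: 0.0003
```

```bash
python3 - <<'E'
from h import *
R=down(-92.5);np.save('cmd.npy',np.c_[R,[.589,.03,.30]]);chk()
plan((np.r_[.589,.03,.158],R),(np.r_[.589,.012,.158],R),(np.r_[.589,-.044,.158],R),(np.r_[.589,.03,.158],R),(np.r_[.589,.03,.30],R))
a=snap('side','s9.png');cv2.imwrite('pics/r1.png',cv2.resize(a[150:270,240:360],None,fx=4.5,fy=4.5,interpolation=2)[:,:,::-1])
print(proj('side',[[.589,-.035,.178],[.589,.03,.3],[.589,.03,.158]]))
E
```

```text
t 41.27 tcp [0.5892 0.0294 0.2976] err [ 0.0002 -0.0006 -0.0024] rot 0.17 F [ 0.3 -1.1  1.3] open 0.0003
{'x': 0.0, 'y': 0.0, 'z': 0.142, 'wx': 0.0, 'wy': 0.0, 'wz': 0.0} rows>=2.3
{'x': 0.0008, 'y': 0.018, 'z': 0.0, 'wx': 0.0, 'wy': 0.0, 'wz': 0.0} rows>=0.3
{'x': 0.0024, 'y': 0.0559, 'z': 0.0, 'wx': 0.0, 'wy': 0.0, 'wz': 0.0} rows>=0.9
{'x': -0.0032, 'y': -0.0739, 'z': 0.0, 'wx': 0.0, 'wy': 0.0, 'wz': 0.0} rows>=1.2
{'x': 0.0, 'y': -0.0, 'z': -0.142, 'wx': 0.0, 'wy': 0.0, 'wz': 0.0} rows>=2.3
[[305.22389217 196.91055506]
 [302.04111645 146.14620129]
 [299.63381215 191.66907858]]
```

View pics/r1.png

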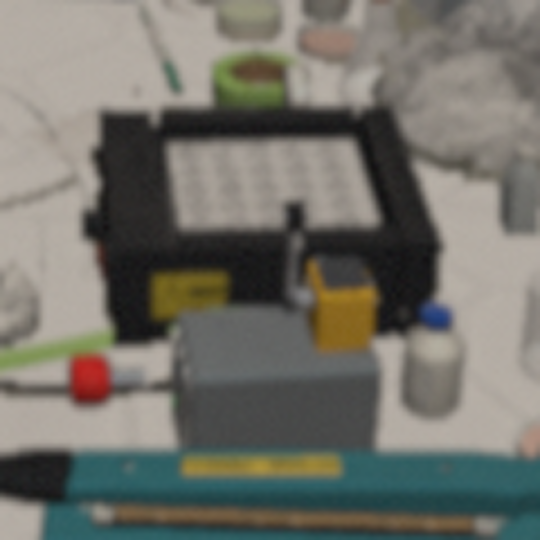

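Emit:
move_arm(
  deltas=[
    {"x":0,"y":0,"z":0.142,"wx":0,"wy":0,"wz":0,"hand":0},
    {"x":0,"y":0,"z":0.142,"wx":0,"wy":0,"wz":0,"hand":0},
    {"x":0,"y":0,"z":0.142,"wx":0,"wy":0,"wz":0,"hand":0},
    {"x":0,"y":0,"z":0.142,"wx":0,"wy":0,"wz":0,"hand":0},
    {"x":0,"y":0,"z":0.142,"wx":0,"wy":0,"wz":0,"hand":0},
  ],
)

```text
time: 41.95
tool_pos: [0.59, 0.0296, 0.1594]
tool_rot: [-3.139, -0.007, -0.045]
contact_force: [-0.7, 0.1, 0.8]
opening: 0.0002
```

Emit:
move_arm(
  deltas=[
    {"x":0.001,"y":0.02,"z":0,"wx":0,"wy":0,"wz":0,"hand":0},
    {"x":0.0015,"y":0.035,"z":0,"wx":0,"wy":0,"wz":0,"hand":0},
    {"x":0.002,"y":0.045,"z":0,"wx":0,"wy":0,"wz":0,"hand":0},
    {"x":0.0025,"y":0.055,"z":0,"wx":0,"wy":0,"wz":0,"hand":0},
    {"x":0.003,"y":0.065,"z":0,"wx":0,"wy":0,"wz":0,"hand":0},
    {"x":0.0032,"y":0.075,"z":0,"wx":0,"wy":0,"wz":0,"hand":0},
    {"x":0.0032,"y":0.075,"z":0,"wx":0,"wy":0,"wz":0,"hand":0},
  ],
)

```text
time: 42.82
tool_pos: [0.5889, -0.0447, 0.1574]
tool_rot: [-3.138, -0.004, -0.045]
contact_force: [-0.7, 4.7, -0.7]
opening: 0.0004
```

```bash
python3 - <<'E'
from h import *
st();a=snap('side','s10.png');t=snap('top','t10.png')
cv2.imwrite('pics/r2.png',np.hstack([cv2.resize(x,None,fx=4.5,fy=4.5,interpolation=2) for x in(a[150:250,260:340],t[150:250,255:335])])[:,:,::-1])
E
```

```text
{'time': 42.825, 'tool_pos': [0.5889, -0.0447, 0.1574], 'tool_rot': [-3.1384, -0.0036, -0.0447], 'contact_force': [-0.6723, 4.6972, -0.6697], 'opening': 0.0004, 'qpos': [-0.2075, 0.5187, 1.4411, 0.004, 1.1788, 1.4065]}
```

View pics/r2.png

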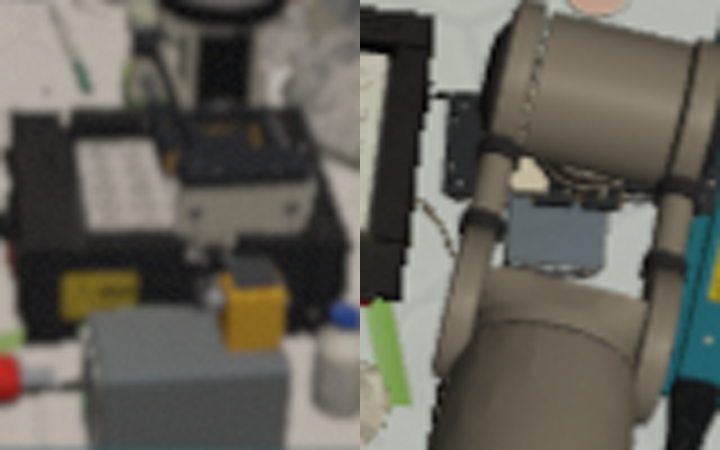

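Emit:
move_arm(
  deltas=[
    {"x":0,"y":0.005,"z":0,"wx":0,"wy":0,"wz":0,"hand":0},
    {"x":0,"y":0.005,"z":0,"wx":0,"wy":0,"wz":0,"hand":0},
    {"x":0,"y":0.005,"z":0,"wx":0,"wy":0,"wz":0,"hand":0},
  ],
)

```text
time: 43.3
tool_pos: [0.5891, -0.0493, 0.158]
tool_rot: [-3.139, -0.005, -0.044]
contact_force: [-0.1, 4.5, -0.1]
opening: 0.0005
```

Emit:
move_arm(
  deltas=[
    {"x":-0.001,"y":-0.02,"z":0,"wx":0,"wy":0,"wz":0,"hand":0},
    {"x":-0.0015,"y":-0.035,"z":0,"wx":0,"wy":0,"wz":0,"hand":0},
    {"x":-0.002,"y":-0.05,"z":0,"wx":0,"wy":0,"wz":0,"hand":0},
    {"x":-0.003,"y":-0.065,"z":0,"wx":0,"wy":0,"wz":0,"hand":0},
    {"x":-0.0032,"y":-0.08,"z":0,"wx":0,"wy":0,"wz":0,"hand":0},
    {"x":-0.0032,"y":-0.08,"z":0,"wx":0,"wy":0,"wz":0,"hand":0},
  ],
)

```text
time: 44.05
tool_pos: [0.5892, 0.0318, 0.1579]
tool_rot: [-3.139, -0.004, -0.042]
contact_force: [-0.9, -0.2, 0.2]
opening: 0.0002
```

Emit:
move_arm(
  deltas=[
    {"x":0,"y":0,"z":-0.142,"wx":0,"wy":0,"wz":0,"hand":0},
    {"x":0,"y":0,"z":-0.142,"wx":0,"wy":0,"wz":0,"hand":0},
    {"x":0,"y":0,"z":-0.142,"wx":0,"wy":0,"wz":0,"hand":0},
    {"x":0,"y":0,"z":-0.142,"wx":0,"wy":0,"wz":0,"hand":0},
    {"x":0,"y":0,"z":-0.142,"wx":0,"wy":0,"wz":0,"hand":0},
  ],
)

```text
time: 44.68
tool_pos: [0.588, 0.03, 0.2983]
tool_rot: [-3.139, -0.002, -0.045]
contact_force: [-0.7, 0.1, 0.7]
opening: 0.0004
```

```bash
python3 - <<'E'
from h import *
R=down(-92.5);np.save('cmd.npy',np.c_[R,[.589,.03,.30]]);chk()
a=snap('side','s11.png')
H=cv2.cvtColor(a,cv2.COLOR_RGB2HSV)
m=cv2.inRange(H,(0,180,120),(5,255,255))|cv2.inRange(H,(172,180,120),(180,255,255))
for c in cv2.findContours(m,0,2)[0]:
    if cv2.contourArea(c)>6: r=cv2.minAreaRect(c);print('red',r[0], onz('side',[r[0]],.065).round(4))
d=np.abs(a[185:215,290:325].astype(int)-cv2.imread('pics/s9.png')[185:215,290:325,::-1]);print('roller region diff',d.max(),d.mean())
plan((np.r_[.425,-.028,.30],R),(np.r_[.425,-.028,.052],R),(np.r_[.468,-.0299,.052],R))
E
```

```text
t 44.67 tcp [0.588  0.03   0.2983] err [-0.001  -0.     -0.0017] rot 0.17 F [-0.7  0.1  0.7] open 0.0004
red (395.2000427246094, 286.10003662109375) [[ 0.7576 -0.3002  0.065 ]]
red (259.5, 233.5) [[ 0.4638 -0.0283  0.065 ]]
roller region diff 10 1.2301587301587302
{'x': -0.1613, 'y': 0.0651, 'z': 0.0, 'wx': 0.0, 'wy': 0.0, 'wz': 0.0} rows>=2.8
{'x': -0.0, 'y': -0.0, 'z': 0.248, 'wx': 0.0, 'wy': 0.0, 'wz': 0.0} rows>=4.0
{'x': 0.043, 'y': 0.0, 'z': -0.0, 'wx': 0.0, 'wy': 0.0, 'wz': 0.0} rows>=0.7
```

Emit:
move_arm(
  deltas=[
    {"x":0,"y":0,"z":0.142,"wx":0,"wy":0,"wz":0,"hand":0},
    {"x":0,"y":0,"z":0.142,"wx":0,"wy":0,"wz":0,"hand":0},
    {"x":0,"y":0,"z":0.142,"wx":0,"wy":0,"wz":0,"hand":0},
    {"x":0,"y":0,"z":0.142,"wx":0,"wy":0,"wz":0,"hand":0},
    {"x":0,"y":0,"z":0.142,"wx":0,"wy":0,"wz":0,"hand":0},
  ],
)

```text
time: 45.35
tool_pos: [0.5897, 0.0305, 0.1585]
tool_rot: [-3.139, -0.005, -0.044]
contact_force: [-0.1, 0.7, -0.5]
opening: 0.0002
```

Emit:
move_arm(
  deltas=[
    {"x":0.001,"y":0.02,"z":0,"wx":0,"wy":0,"wz":0,"hand":0},
    {"x":0.0015,"y":0.04,"z":0,"wx":0,"wy":0,"wz":0,"hand":0},
    {"x":0.002,"y":0.055,"z":0,"wx":0,"wy":0,"wz":0,"hand":0},
    {"x":0.0025,"y":0.065,"z":0,"wx":0,"wy":0,"wz":0,"hand":0},
    {"x":0.003,"y":0.075,"z":0,"wx":0,"wy":0,"wz":0,"hand":0},
    {"x":0.0035,"y":0.084,"z":0,"wx":0,"wy":0,"wz":0,"hand":0},
    {"x":0.0035,"y":0.084,"z":0,"wx":0,"wy":0,"wz":0,"hand":0},
    {"x":0.0035,"y":0.084,"z":0,"wx":0,"wy":0,"wz":0,"hand":0},
  ],
)

```text
time: 46.35
tool_pos: [0.5893, -0.0536, 0.1583]
tool_rot: [-3.14, -0.005, -0.044]
contact_force: [-0.7, 2.2, 2.7]
opening: 0.0003
```

Emit:
move_arm(
  deltas=[
    {"x":-0.001,"y":-0.02,"z":0,"wx":0,"wy":0,"wz":0,"hand":0},
    {"x":-0.0015,"y":-0.035,"z":0,"wx":0,"wy":0,"wz":0,"hand":0},
    {"x":-0.002,"y":-0.05,"z":0,"wx":0,"wy":0,"wz":0,"hand":0},
    {"x":-0.003,"y":-0.065,"z":0,"wx":0,"wy":0,"wz":0,"hand":0},
    {"x":-0.0035,"y":-0.084,"z":0,"wx":0,"wy":0,"wz":0,"hand":0},
    {"x":-0.0035,"y":-0.084,"z":0,"wx":0,"wy":0,"wz":0,"hand":0},
  ],
)

```text
time: 47.1
tool_pos: [0.5892, 0.0322, 0.1579]
tool_rot: [-3.139, -0.004, -0.042]
contact_force: [-0.2, -0.1, 0.1]
opening: 0.0004
```

Emit:
move_arm(
  deltas=[
    {"x":0,"y":0,"z":-0.142,"wx":0,"wy":0,"wz":0,"hand":0},
    {"x":0,"y":0,"z":-0.142,"wx":0,"wy":0,"wz":0,"hand":0},
    {"x":0,"y":0,"z":-0.142,"wx":0,"wy":0,"wz":0,"hand":0},
    {"x":0,"y":0,"z":-0.142,"wx":0,"wy":0,"wz":0,"hand":0},
    {"x":0,"y":0,"z":-0.142,"wx":0,"wy":0,"wz":0,"hand":0},
  ],
)

```text
time: 47.72
tool_pos: [0.588, 0.03, 0.2983]
tool_rot: [-3.139, -0.002, -0.044]
contact_force: [0.3, -0.0, -0.3]
opening: 0.0005
```

Emit:
move_arm(
  deltas=[
    {"x":-0.1613,"y":0.0651,"z":0,"wx":0,"wy":0,"wz":0,"hand":0},
    {"x":-0.1613,"y":0.0651,"z":0,"wx":0,"wy":0,"wz":0,"hand":0},
    {"x":-0.1613,"y":0.0651,"z":0,"wx":0,"wy":0,"wz":0,"hand":0},
    {"x":-0.1613,"y":0.0651,"z":0,"wx":0,"wy":0,"wz":0,"hand":0},
    {"x":-0.1613,"y":0.0651,"z":0,"wx":0,"wy":0,"wz":0,"hand":0},
  ],
)

```text
time: 48.35
tool_pos: [0.4249, -0.0277, 0.2985]
tool_rot: [-3.139, -0.004, -0.045]
contact_force: [0.0, 0.0, 0.6]
opening: 0.0004
```

```bash
python3 - <<'E'
from h import *
R=down(-92.5);np.save('cmd.npy',np.c_[R,[.425,-.028,.30]]);chk()
a=snap('side','s12.png');b=cv2.imread('pics/s9.png')[:,:,::-1]
d=np.abs(a[185:215,290:325].astype(int)-b[185:215,290:325]);print('roller diff',d.max(),d.mean())
d=np.abs(a[255:350,270:320].astype(int)-cv2.imread('pics/s8.png')[255:350,270:320,::-1]);print('rack diff',d.max(),d.mean())
E
```

```text
t 48.35 tcp [ 0.4249 -0.0277  0.2985] err [-0.0001  0.0003 -0.0015] rot 0.28 F [0.  0.  0.6] open 0.0004
roller diff 9 1.4746031746031747
rack diff 102 8.799438596491228
```

Emit:
move_arm(
  deltas=[
    {"x":0,"y":0,"z":0.248,"wx":0,"wy":0,"wz":0,"hand":0},
    {"x":0,"y":0,"z":0.248,"wx":0,"wy":0,"wz":0,"hand":0},
    {"x":0,"y":0,"z":0.248,"wx":0,"wy":0,"wz":0,"hand":0},
    {"x":0,"y":0,"z":0.248,"wx":0,"wy":0,"wz":0,"hand":0},
    {"x":0,"y":0,"z":0.248,"wx":0,"wy":0,"wz":0,"hand":0},
    {"x":0,"y":0,"z":0.248,"wx":0,"wy":0,"wz":0,"hand":0},
    {"x":0,"y":0,"z":0.248,"wx":0,"wy":0,"wz":0,"hand":0},
  ],
)

```text
time: 49.28
tool_pos: [0.4277, -0.0274, 0.0534]
tool_rot: [-3.14, -0.009, -0.044]
contact_force: [0.1, -0.2, -0.8]
opening: 0.0006
```

Emit:
move_arm(
  deltas=[
    {"x":0.012,"y":0,"z":0,"wx":0,"wy":0,"wz":0,"hand":0},
    {"x":0.02,"y":0,"z":0,"wx":0,"wy":0,"wz":0,"hand":0},
    {"x":0.027,"y":0,"z":0,"wx":0,"wy":0,"wz":0,"hand":0},
    {"x":0.033,"y":0,"z":0,"wx":0,"wy":0,"wz":0,"hand":0},
    {"x":0.038,"y":0,"z":0,"wx":0,"wy":0,"wz":0,"hand":0},
    {"x":0.041,"y":0,"z":0,"wx":0,"wy":0,"wz":0,"hand":0},
    {"x":0.042,"y":0,"z":0,"wx":0,"wy":0,"wz":0,"hand":0},
    {"x":0.042,"y":0,"z":0,"wx":0,"wy":0,"wz":0,"hand":0},
  ],
)

```text
time: 50.28
tool_pos: [0.4647, -0.0287, 0.0508]
tool_rot: [-3.139, 0.002, -0.044]
contact_force: [-9.2, -1.9, 6.7]
opening: 0.0005
```

```bash
python3 -c "
from h import *
st();a=snap('side','s13.png');H=cv2.cvtColor(a,cv2.COLOR_RGB2HSV)
m=cv2.inRange(H,(0,180,120),(5,255,255))|cv2.inRange(H,(172,180,120),(180,255,255))
for c in cv2.findContours(m,0,2)[0]:
    if cv2.contourArea(c)>6: r=cv2.minAreaRect(c);print('red',r[0], onz('side',[r[0]],.065).round(4))
"
```

```text
{'time': 50.275, 'tool_pos': [0.4647, -0.0287, 0.0508], 'tool_rot': [-3.1385, 0.0024, -0.044], 'contact_force': [-9.2425, -1.8647, 6.6842], 'opening': 0.0005, 'qpos': [-0.2283, 0.4707, 1.9022, 0.0037, 0.7716, 1.3839]}
red (394.5, 286.0) [[ 0.7561 -0.2996  0.065 ]]
```

Emit:
move_arm(
  deltas=[
    {"x":0.003,"y":0,"z":0,"wx":0,"wy":0,"wz":0,"hand":0},
    {"x":0.003,"y":0,"z":0,"wx":0,"wy":0,"wz":0,"hand":0},
    {"x":-0.02,"y":0,"z":0,"wx":0,"wy":0,"wz":0,"hand":0},
    {"x":-0.04,"y":0,"z":0,"wx":0,"wy":0,"wz":0,"hand":0},
    {"x":-0.04,"y":0,"z":0,"wx":0,"wy":0,"wz":0,"hand":0},
  ],
)

```text
time: 50.95
tool_pos: [0.4269, -0.0271, 0.051]
tool_rot: [-3.139, -0.004, -0.044]
contact_force: [0.5, -0.1, 1.3]
opening: 0.0007
```

Emit:
move_arm(
  deltas=[
    {"x":0,"y":0,"z":-0.23,"wx":0,"wy":0,"wz":0,"hand":0},
    {"x":0,"y":0,"z":-0.23,"wx":0,"wy":0,"wz":0,"hand":0},
    {"x":0,"y":0,"z":-0.23,"wx":0,"wy":0,"wz":0,"hand":0},
    {"x":0,"y":0,"z":-0.23,"wx":0,"wy":0,"wz":0,"hand":0},
    {"x":0,"y":0,"z":-0.23,"wx":0,"wy":0,"wz":0,"hand":0},
    {"x":0,"y":0,"z":-0.23,"wx":0,"wy":0,"wz":0,"hand":0},
  ],
)

```text
time: 51.7
tool_pos: [0.4268, -0.0277, 0.2804]
tool_rot: [-3.139, -0.004, -0.044]
contact_force: [0.1, 0.1, -0.4]
opening: 0.0002
```

```bash
python3 -c "
from h import *
st();a=snap('side','s14.png')
b=cv2.imread('pics/side0.png')[:,:,::-1]
for im in(a,b):
  H=cv2.cvtColor(im,cv2.COLOR_RGB2HSV)
  m=cv2.inRange(H,(0,180,120),(5,255,255))|cv2.inRange(H,(172,180,120),(180,255,255))
  M=cv2.moments(m[225:242,245:285]);print('red',M['m00']/255,M['m10']/M['m00']+245,M['m01']/M['m00']+225)
d=np.abs(a[185:215,290:325].astype(int)-b[185:215,290:325]);print('roller diff',d.max(),d.mean())
cv2.imwrite('pics/f.png',cv2.resize(a[170:370,220:380],None,fx=3.6,fy=3,interpolation=2)[:,:,::-1])
"
```

```text
{'time': 51.7, 'tool_pos': [0.4268, -0.0277, 0.2804], 'tool_rot': [-3.1389, -0.0037, -0.0441], 'contact_force': [0.051, 0.1062, -0.4231], 'opening': 0.0002, 'qpos': [-0.2469, 0.1168, 1.671, 0.0035, 1.3507, 1.3672]}
red 49.0 268.0612244897959 233.16326530612244
red 48.0 268.0416666666667 233.08333333333334
roller diff 9 1.6707936507936507
```

View pics/f.png

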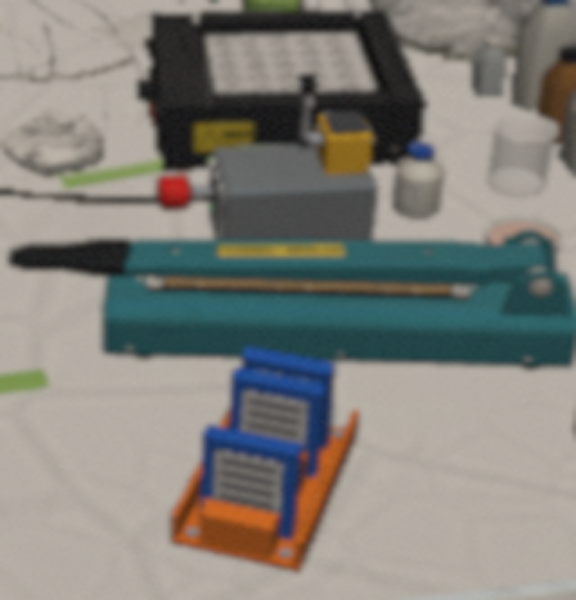

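Knob is home (red centroid identical to the start), the roller is upright, and all three cassettes stand in slots 1, 3 and 4. The robot is clear of everything, so I'm handing in.

```bash
python3 -c "
from h import *
print(robot.hand_in())"
```

```text
the job is handed in; nothing more can be done
None
```

The job is done and handed in at about 52 s of robot time; the hand-in reports no verdict. I pulled the knob out 24 mm and stood the three cassettes I found in slots 1, 4 and 3. I then pushed the roller arm over and let it spring back, and pushed the knob home.

**Last checks, all agreeing:**
- The red head's centroid in the side picture is within 0.02 px (column) and 0.08 px (row) of where it was at the start, so the knob is home.
- The roller region matches its starting picture, so the arm is upright.
- All three cassettes stand upright in their slots.
- The bottle looks upright beside the box in the last picture; I did not measure its position.
- The gripper is clear at 0.28 m.

**Things that did not go cleanly, or that I could not check directly:**
- The first approach to the cassette by the rack met something, most likely the teal dryer's handle, with about 9 N. I backed off, took that cassette from its other end, and saw nothing moved.
- The roller angle was inferred, not seen. The first push gave about 4.5 N (roughly 0.6 rad). I pushed a second time about 4 mm further, to be sure of the trip.
- An automatic picture comparison of the rack area late in the run showed a difference. I put it down to the gripper being in the earlier picture, and the final picture shows all three cassettes seated.

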